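# Refit the clip rail in the cutter drawer and screw it down

## Task

Put the loose clip rail back in the empty row of the cutter drawer: hook its tongue deep under the keeper at the back, swing the fork end down, and draw it forward flat until the fork sits fully round the raised screw, under its head. Then drive that screw fully tight with the screwdriver, keeping the bit pressed home in the cross all the while it turns. Stand the screwdriver back upright in its wooden block, and leave the mould, the ramekin and the round cutter where they are.

Things in the scene. Friction and masses are not known exactly. Their poses are not given: they have to be found in the camera images.
- rail_center (a point): Loose clip rail, bare steel, 0.22 kg, lying clips up on the table. Point: centre of its box body, 110 mm along x, 26 mm wide (y), 18 mm high, 9 mm above the underside. +x to the tongue end, z up. Three empty spring clips on top (x = -37, 0, 37 mm; each 28 mm long, 16 mm wide, 24 mm high). Grip it across the 26 mm width.
- rail_tongue (a point): Tip of the rail's flat tongue, mid-width on the underside, 85 mm in +x from the rail's centre, 9 mm below it. The tongue is 18 mm wide, 3 mm thick, level with the underside, and sticks out 30 mm beyond the body. Axes as the rail.
- rail_slot (a point): Point in the rail's open fork where the screw's axis lies when home: 75 mm in -x from the rail's centre, on the underside; axes as the rail. The fork is a flat foot 26 mm wide, 3 mm thick, level with the underside, sticking out 28 mm; slot 12.5 mm wide, 12 mm deep, open at the -x end (tips 83 mm, root 71 mm from the rail's centre).
- front_floor (a point): Drawer floor below the screw, 16 mm above the table and 16 mm below the seat. Axes: +x to the drawer's back (away from the robot at yaw 0), y left, z up. From here: front board 57 mm off in -x, 58 mm high; side wall 70 mm off in -y, 50 mm high; a fixed rail with three upright cutters, 107 mm high, parallel in +y (nearest edge 115 mm off).
- seat (a point): Top of the front wooden seat block on the screw's axis, 32 mm above the table; axes as the drawer (+x to its back). Two level seat blocks, 44 mm wide: front one x = -30 to 30 mm, rear one x = 135 to 197 mm from here. Rail home: its slot point lies here, its centre 75 mm in +x, its axes along the drawer's. The screw stops it when drawn forward (-x).
- lip (a point): Front edge of the steel keeper bridge on the rear seat block, mid-width at seat level, 153 mm in +x from the seat point; axes as the drawer. Bridge 10 mm deep in x, opening under it 7 mm high and 25 mm wide, top 10 mm above the seat, open behind. Home: tongue tip 7 mm past this edge. To clear the screw head first go in 25 to 29 mm, tilted 5 to 8 degrees.
- screw_recess (a point): Raised steel screw in the front seat block. Point: centre of the floor of its cross recess, 2 mm above the head's underside; moves with the screw. Head 18 mm diameter, 6.6 mm high; shank 8 mm. Recess: slots along this point's x and y, 9.8 mm long, 4.0 mm wide, 4.6 mm deep, straight-walled. Head underside 4.9 to 5.5 mm above the seat at first.
- screw (a joint): Turn of the screw in rad, growing clockwise seen from above; starts at 0 to 1.0. 4.4 is fully tight (a hard stop): head underside on the fork, 3 mm above the seat. It goes down 3.6 mm a turn (0.573 mm per rad), needs about 0.06 N m and stays where it is left.
- driver_grip (a point): Short screwdriver, 0.16 kg, standing bit down in the wooden block. Point: centre of its dark wooden handle, 89 mm above the bit's tip: hexagonal, 28 mm across flats, 66 mm long (plus a round 8 mm end on top). z up the handle; two flats face this point's +x and -x, the others every 60 degrees.
- driver_tip (a point): Tip of the screwdriver's cross bit on its axis; z up to the handle, wings along x and y: 8.6 mm across, 2.8 mm thick (lowest 1.2 mm: 5.8 mm across, 1.2 mm thick). Round 9 mm shaft from 8 to 50 mm above the tip, then a steel shoulder 23 to 26 mm in diameter.
- bore (a point): Centre of the mouth of the screwdriver's bore, on top of the fixed wooden block (110 x 64 mm, 56 mm high; bore 22 mm in -x of its middle; three spare bits, 15 mm high, 65 mm in +x of the bore). Bore 12.5 mm diameter, 3 mm chamfer, right through. Screwdriver home: shoulder on the block, tip 50 mm below this point, any yaw.
- mould_center (a point): Centre of the maple picture mould with a carved pig, 70 x 100 mm, 22 mm thick, loose on the table. Leave it.
- ramekin_center (a point): Centre of the glazed red clay ramekin, 90 mm diameter, 48 mm high, on the table. Leave it.
- round_cutter_center (a point): Centre of the plain round tin cutter, 44 mm diameter, 26 mm high, standing loose on the drawer floor between the two rows, towards the back. Leave it.
Things that resemble listed ones, but are neither listed nor needed, are in the scene too. Of the things that look like the part that bears driver_grip, the smaller one is meant.

How it is judged (in metres and radians):
On the way, in this order (a step that is already met when the one before it is completed fails the run):
1. the tongue is hooked well under the keeper (x of rail_tongue in the frame of lip above 0.012 m and z of rail_tongue in the frame of lip below 0.006 m and y of rail_tongue in the frame of lip between -0.008 and 0.008 m), for 0.05 s.
2. the rail lies flat, its fork round the raised screw under the head, its tongue under the keeper (horizontal distance between rail_slot and seat below 0.0035 m and z of rail_slot in the frame of seat below 0.002 m and angle between rail_center's own z axis and vertical below 0.035 rad and x of rail_tongue in the frame of lip above 0.003 m and value of joint screw below 1.5 rad), for 0.2 s.
3. the bit is pressed home in the screw's recess before the screw is turned (horizontal distance between driver_tip and screw_recess below 0.003 m and z of driver_tip in the frame of screw_recess below 0.002 m and angle between driver_grip's own z axis and vertical below 0.15 rad and contact force between driver and screw above 1 N and value of joint screw below 1.5 rad), for 0.05 s.
4. the screw is driven fully tight, the bit still seated (value of joint screw above 4.15 rad and z of driver_tip in the frame of screw_recess below 0.0025 m and horizontal distance between rail_slot and seat below 0.0035 m), for 0.05 s.
At the end, for the whole second after the job is handed in: Screw within 0.25 rad of fully tight; rail flat (2 deg) on both seats, slot point within 3.5 mm of the screw axis, fork under the head, tongue at least 3 mm under the keeper; screwdriver upright (6 deg) in its bore, shoulder within 4 mm of the block top; both at rest (value of joint screw above 4.15 rad and horizontal distance between rail_slot and seat below 0.0035 m and z of rail_slot in the frame of seat below 0.002 m and x of rail_tongue in the frame of lip above 0.003 m and z of rail_tongue in the frame of lip below 0.004 m and angle between rail_center's own z axis and vertical below 0.035 rad and horizontal distance between driver_tip and bore below 0.006 m and z of driver_tip in the frame of bore below -0.046 m and angle between driver_grip's own z axis and vertical below 0.1 rad and linear speed of each of driver, rail below 0.02 m/s); the robot touches nothing.
It fails at once if the screw is turned while the bit is not seated in its recess (tip over 3.2 mm above its floor or 6 mm aside) (velocity of joint screw above 0.5 rad/s and (z of driver_tip in the frame of screw_recess above 0.0032 m or horizontal distance between driver_tip and screw_recess above 0.006 m)).
It fails at once if the picture mould is moved by more than 20 mm (distance of mould_center from where it was at the start of the episode above 0.02 m).
It fails at once if the ramekin is moved by more than 20 mm (distance of ramekin_center from where it was at the start of the episode above 0.02 m).
It fails at once if the round cutter is moved by more than 20 mm (distance of round_cutter_center from where it was at the start of the episode above 0.02 m).
It also fails if it takes over 72 s, if anything falls off the work surface, if the arm or the gripper's body presses on something with over 40 N, if the wrist force passes 120 N, or if a joint passes its speed limit or range.

## Robot

A 6-joint arm with a two-finger parallel gripper is mounted at the origin on the work surface. World frame = base frame: x ahead of the robot, y to its left, z up, the work surface at z = 0. Lengths are in mm, angles in degrees, forces in N, time in s.
With the tool pointing down it reaches from about 350 to 850 mm from the base axis. Payload 8.1 kg.
Tool frame: the origin (TCP) lies between the finger pads; the fingertips stand r.nose_length ahead of it and the grasp point (between the pads) lies 3 mm ahead of it (r.nose_length is the distance from the TCP to the fingertips, in mm); x points along the fingers, y is the direction in which the jaws open and shut, and the axes are right-handed (so a half turn about x gives the same grasp; the last joint's range is limited). The gripper opens to 85 mm and grips with 20 to 120 N. Pads are 22 mm wide; open, the fingers measure 114 mm over their backs; the gripper's body (76 mm by 85 mm) begins 54 mm behind the grasp point. The pads swing forward as they close: fully open they stand 13 mm farther back than shut.
Start: joints at [-69.064, 7.471, 85.268, -0, 87.261, -4.893], TCP at [261.431, -540.055, 253.292] pointing down, gripper open.
Joint ranges: [-169.43, 169.43], [-51.17, 129.36], [1.28, 143.12], [-76.62, 256.62], [0, 156.53], [-152.29, 152.29]. Speed limits (degrees/s): [136.94, 136.94, 159.86, 180, 180, 180].

## Interface

Orientations are given as [roll, pitch, yaw] about the fixed x, y, z axes, in that order (R = Rz(yaw) Ry(pitch) Rx(roll)).
In Python, from bench import sense, optics, order, r gives the robot as it stands.
- The arm moves only by the tool carry_out, never from a script. Its argument "commands" is one flat list of numbers, 7 for each row, row after row: the shift along the tool's x, y, z in m, then the turn, a rotation vector about the tool's x, y, z in degrees, then the closure, from -1 (fully open) to 1 (shut), so that 0 is half open. A call has 1 to 12 rows; each row is the pose to reach, as a shift and turn from the pose measured when the call began, along the tool's axes at that moment; what a row does not reach only later rows make up. A row lasts 1/8 s, in which the tool goes at most 62.5 mm and 10.7 degrees, less where a joint would pass 70% of its speed; a pose out of reach is approached as far as the arm can. A call with a gripper value outside its range is refused whole. The fingers move at their own pace and stop on an object; "grip_force" is the grip in N (left out, the last holds). Time passes only in rows, so rows that repeat a pose let the fingers close. It gives the time, the measured TCP pose, the force and the opening at its end, in the units of the state.
- sense(): the state, without advancing time (a new reading comes with each control period).
- optics.snapshot(name): name is "scene" or "top"; returns (picture, depth): 480x640x3 uint8, red, green, blue; 480x640 float32, mm along the optical axis (not along the pixel's ray), 0 where there is no reading.
- optics.calibration(name): a dict with "mtx" (3x3 intrinsics, pixels), "k1" (the pictures are not rectified: a ray, as slopes to the right and down, at radius r is drawn at 1 + k1 r^2 times it, then the intrinsics apply), "extrinsics" (4x4, takes a point from camera to world coordinates). Camera axes: x right, y up, looking along -z (the intrinsics and any distortion apply to the point x, -y, -z); pixel columns grow to the right and rows downward; lengths in mm; the calibration is good to about 2 mm. A picture is of the moment at which its call begins. calibration takes no time and is no camera call.
- order.hand_in(): hands the job in, once; it reports no verdict.
The state is a dict: "time": time; "joint_pos": joint angles; "qd": joint speeds; "joint_efforts": joint torques, N m; "tool_pos": TCP position; "tcp_rot": TCP orientation; "ft_force": force on the tool from outside, world axes, zero at the start; "wrist_torque": the same for the moment, N m; "finger_gap": finger opening in mm.
Only numpy, scipy, OpenCV 4.12 (cv2) and the standard library are available. Lean on these libraries where they do the work, as an engineer would, in place of code of your own. Each camera call takes 0.05 s, during which the arm holds its last target. There are 200 camera calls.

## Working session

There is one attempt and no reset: what is moved stays moved. The work goes in short steps, Python scripts to look and compute and a tool call to move; the robot and the scene stay as the last step left them, time stands still between calls to the robot, and variables do not carry over. Pictures are saved under pics/ and viewed, about 8 in all and at most 12, crops included, and the job is handed in when it is done.

Besides the shell and the picture viewer there is one more tool, called by a JSON object that holds its "method" and its "body", one argument or row to a line. carry_out: Moves the arm, as the interface text tells. Its arguments: {"type":"object","properties":{"commands":{"type":"array","items":{"type":"number"}},"grip_force":{"type":"number"}},"required":["commands"]}

```bash
mkdir -p pics; ls
cat > h.py <<'E'
import numpy as np, cv2
from bench import sense, optics, order, r
from scipy.spatial.transform import Rotation as R
def snap(n,f=None):
    p,d=optics.snapshot(n)
    if f: cv2.imwrite('pics/'+f+'.png',p[:,:,::-1]); np.savez('pics/'+f+'.npz',p=p,d=d)
    return p,d
def ray(n,u,v):
    c=optics.calibration(n);M=np.array(c['mtx']);u=np.asarray(u,float);v=np.asarray(v,float)
    x=(u-M[0,2])/M[0,0];y=(v-M[1,2])/M[1,1];rd=np.hypot(x,y);q=rd.copy()
    for _ in range(20): q=rd/(1+c['k1']*q*q)
    s=np.where(rd>0,q/np.maximum(rd,1e-9),1)
    return np.stack([x*s,-y*s,-np.ones_like(x)],-1)
def w(n,u,v,depth=None,z=None):
    E=np.array(optics.calibration(n)['extrinsics']);a=ray(n,u,v)@E[:3,:3].T;o=E[:3,3]
    if z is not None: return o+a*((z-o[2])/a[...,2])[...,None]
    return o+a*np.asarray(depth)[...,None]
def cloud(n,d):
    v,u=np.mgrid[:480,:640]; P=w(n,u,v,depth=d); P[d==0]=np.nan; return P
def proj(n,P):
    c=optics.calibration(n);E=np.array(c['extrinsics']);M=np.array(c['mtx'])
    q=(np.asarray(P)-E[:3,3])@E[:3,:3];x=q[...,0]/-q[...,2];y=-q[...,1]/-q[...,2];k=1+c['k1']*(x*x+y*y)
    return np.stack([M[0,0]*x*k+M[0,2],M[1,1]*y*k+M[1,2]],-1)
E
python3 - <<'E'
from h import *
print(sense(),r.nose_length)
for n in('scene','top'):
    snap(n,n+'0');c=optics.calibration(n);print(n,c)
E
```

```text
pics
{'time': 0.0, 'joint_pos': array([-6.90643129e+01,  7.51665304e+00,  8.53280290e+01, -1.82603126e-03,
        8.72617783e+01, -4.89332001e+00]), 'qd': array([-0.06493967, -0.11175093,  0.08522185, -0.00304015, -0.01787475,
        0.10107554]), 'joint_efforts': array([ 5.38928489e-04, -5.69399250e+01, -5.00548983e+01, -2.80614850e-04,
        1.45016730e-02, -9.26252415e-05]), 'tool_pos': array([ 261.23951537, -539.58369787,  252.24027235]), 'tcp_rot': array([-93.91187662,  89.89352404, 111.91721946]), 'ft_force': array([-0.26425527,  0.04014412, -0.58918941]), 'wrist_torque': array([-0.00923806,  0.00451557, -0.02679458]), 'finger_gap': 85.20291607544434} 22.0
scene {'mtx': array([[579.99301373,   0.        , 313.90387513],
       [  0.        , 579.99301373, 235.89866028],
       [  0.        ,   0.        ,   1.        ]]), 'k1': -0.13236381344523615, 'extrinsics': array([[ 7.21701584e-01, -5.68526801e-01,  3.94872258e-01,
         9.99096973e+02],
       [ 6.92050534e-01,  6.04646276e-01, -3.94295498e-01,
        -4.51740075e+02],
       [-1.45904817e-02,  5.57835243e-01,  8.29823451e-01,
         1.05560853e+03],
       [ 0.00000000e+00,  0.00000000e+00,  0.00000000e+00,
         1.00000000e+00]])}
top {'mtx': array([[511.17031742,   0.        , 318.47526904],
       [  0.        , 511.17031742, 229.79987067],
       [  0.        ,   0.        ,   1.        ]]), 'k1': -0.07713515097510168, 'extrinsics': array([[ 9.16549810e-03,  9.85133218e-01, -1.71547478e-01,
         3.54424124e+02],
       [-9.99448112e-01,  1.45028215e-02,  2.98854376e-02,
         2.02892055e+01],
       [ 3.19290597e-02,  1.71178888e-01,  9.84722460e-01,
         1.07673507e+03],
       [ 0.00000000e+00,  0.00000000e+00,  0.00000000e+00,
         1.00000000e+00]])}
```

View pics/top0.png

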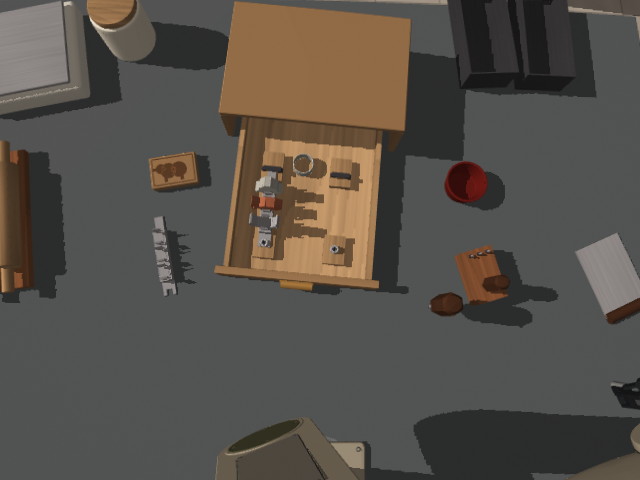

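View pics/scene0.png

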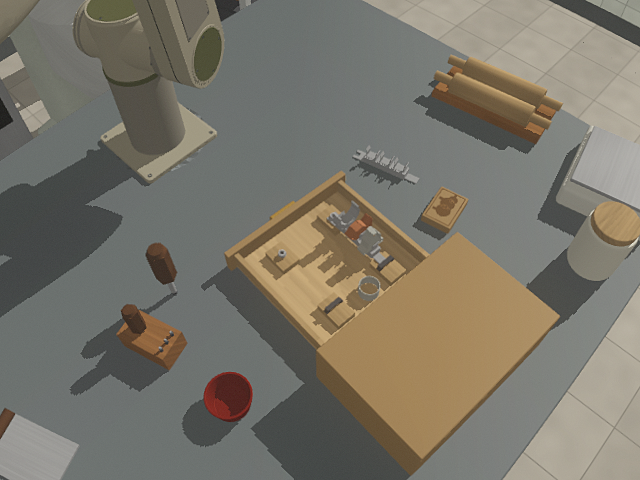

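Run:
```python
from h import *
a=np.load('pics/top0.npz')['p'];b=np.load('pics/scene0.npz')['p']
def crop(p,u,v,wd,hh,s): return cv2.resize(p[v:v+hh,u:u+wd,::-1],None,fx=s,fy=s,interpolation=cv2.INTER_CUBIC)
x=np.vstack([np.hstack([crop(a,135,205,66,100,4),crop(a,310,150,66,100,4),crop(a,300,225,66,50,4)[:0].reshape(0,264,3) if 0 else crop(a,310,225,66,100,4)]),])
y=np.hstack([crop(a,425,235,99,50*1,4)[:200],crop(a,425,260,99,50,4)])
cv2.imwrite('pics/c1.png',np.vstack([x,y[:, :792]]))
# driver and rail cloud
n='top';d=np.load('pics/top0.npz')['d'];P=cloud(n,d)
def reg(x0,x1,y0,y1): return P[y0:y1,x0:x1].reshape(-1,3)
for nm,rg in dict(rail=(145,185,210,300),blk=(450,515,240,310),big=(428,466,288,320),screw=(322,350,232,266),keep=(326,358,155,190)).items():
    q=reg(*rg);q=q[~np.isnan(q[:,0])];h=np.histogram(q[:,2],bins=np.arange(-5,180,4))
    print(nm,[(int(e),int(c)) for c,e in zip(*h) if c>3])
q=reg(470,515,260,310);q=q[q[:,2]>88];print('drv top',q.mean(0),np.ptp(q,axis=0),q[q[:,2]>q[:,2].max()-6].mean(0))
q=reg(428,466,288,320);t=q[q[:,2]>15];print('big',t.min(0),t.max(0))
q=reg(145,185,210,300);t=q[q[:,2]>9];print('rail',cv2.minAreaRect(t[:,:2].astype(np.float32)),t[:,2].max())
for r0 in((322,350,232,266),(310,340,205,230),(320,350,263,285)):
  q=reg(*r0);print(np.nanpercentile(q[:,2],[5,25,50,75,95,100]))
```

```text
rail [(-5, 962), (-1, 1591), (3, 241), (7, 33), (11, 54), (15, 325), (19, 184), (23, 19), (27, 12), (31, 13), (35, 58), (39, 55), (43, 4)]
blk [(-5, 983), (-1, 1084), (3, 99), (7, 32), (11, 36), (15, 38), (19, 34), (23, 29), (27, 35), (31, 36), (35, 30), (39, 40), (43, 35), (47, 50), (51, 652), (55, 645), (59, 41), (63, 19), (67, 22), (71, 8), (75, 9), (79, 16), (83, 14), (87, 9), (91, 8), (95, 15), (99, 8), (103, 16), (107, 11), (111, 12), (115, 10), (119, 13), (123, 20), (127, 51), (131, 96), (135, 38), (155, 9), (159, 14), (163, 19), (167, 125), (171, 28)]
big [(-5, 271), (-1, 276), (3, 11), (71, 4), (75, 12), (79, 11), (83, 12), (87, 9), (91, 14), (95, 14), (99, 8), (103, 15), (107, 11), (111, 8), (115, 13), (119, 16), (123, 7), (127, 13), (131, 13), (135, 14), (139, 14), (143, 12), (147, 15), (151, 14), (155, 28), (159, 65), (163, 65), (167, 189), (171, 37)]
screw [(11, 121), (15, 184), (19, 15), (23, 14), (27, 220), (31, 316), (35, 34), (39, 24), (43, 19)]
keep [(7, 6), (11, 194), (15, 284), (19, 26), (23, 18), (27, 194), (31, 277), (35, 37), (39, 59), (43, 19)]
drv top [ 423.73641138 -350.99914056  123.74691854] [28.35695557 33.19831321 49.68703976] [ 424.65838387 -355.69546267  134.42968761]
big [ 360.88840404 -268.86487084   15.88075994] [ 403.53314307 -229.64533825  174.77558497]
rail ((482.25250244140625, 313.67193603515625), (111.62385559082031, 27.897579193115234), 12.275459289550781) 44.79135022836567
[13.5426437  16.63697957 30.14710587 32.26916583 38.1061249  46.92972286]
[12.4780594  14.18454322 15.67172105 16.90555101 18.96914135 21.84765769]
[12.70429919 15.26883766 17.75428818 56.53436356 59.19307289 62.57716048]
```

View pics/c1.png

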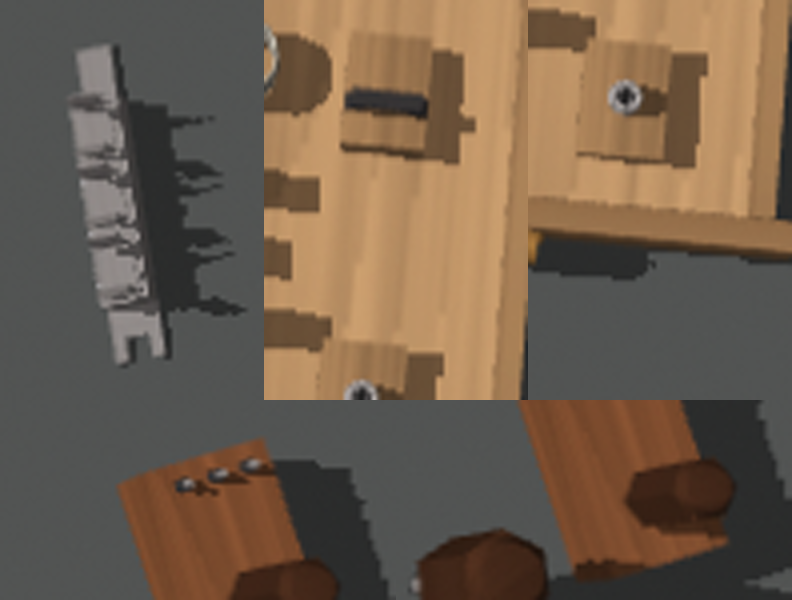

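Run:
```python
from h import *
T=lambda u,v,z:w('top',np.array(u),np.array(v),z=np.array(float(z))).round(1)
print('tongue tip z3',T(159,216,3)); print('fork tips',T(169.7,295.5,3))
print('head',T(334.25,249,43.8)); a,b=T(330.25,174.25,42),T(351,176.25,42);print('keeper',a,b,(a+b)/2)
print('front seat',[T(310+(u-528)/4,225+v/4,32) for u,v in((592,38),(672,50),(665,160),(578,153))])
print('rear seat',[T(310+(u-264)/4,150+v/4,32) for u,v in((352,33),(434,40),(428,153),(342,143))])
print('front board top edge inner', T(310,225+200/4,74),T(310+(792-528)/4,225+223/4,74))
print('block top corners',[T(425+u/4,235+(v-400)/4,56) for u,v in((120,487),(262,440))],[T(425+(u-396)/4,260+(v-400)/4,56) for u,v in((577,567),(728,543))])
print('round end of driver',T(425+(705-396)/4,260+(487-400)/4,136))
b=np.load('pics/scene0.npz')['p']
def crop(p,u,v,wd,hh,s): return cv2.resize(p[v:v+hh,u:u+wd,::-1],None,fx=s,fy=s,interpolation=cv2.INTER_CUBIC)
cv2.imwrite('pics/c2.png',np.vstack([np.hstack([crop(b,345,140,80,50,5),crop(b,260,230,80,50,5)]),np.hstack([crop(b,300,285,80,60,5),crop(b,110,300,80,60,5)])]))
```

```text
tongue tip z3 [566.4 329.1   3. ]
fork tips [398.  296.5   3. ]
head [495.1 -43.6  43.8]
keeper [653.4 -34.8  42. ] [649.9 -78.4  42. ] [651.65 -56.6   42.  ]
front seat [array([526.8, -27.1,  32. ]), array([521.1, -68.7,  32. ]), array([463.8, -65.1,  32. ]), array([466.8, -20.3,  32. ])]
rear seat [array([691.7, -38.9,  32. ]), array([688.7, -82.7,  32. ]), array([626.5, -79.3,  32. ]), array([631.1, -33.8,  32. ])]
front board top edge inner [438.9   5.7  74. ] [ 429.  -124.4   74. ]
block top corners [array([ 480.6, -289.6,   56. ]), array([ 505.7, -365.2,   56. ])] [array([ 389.6, -318. ,   56. ]), array([ 401.9, -397.1,   56. ])]
round end of driver [ 424.4 -354.5  136. ]
```

View pics/c2.png

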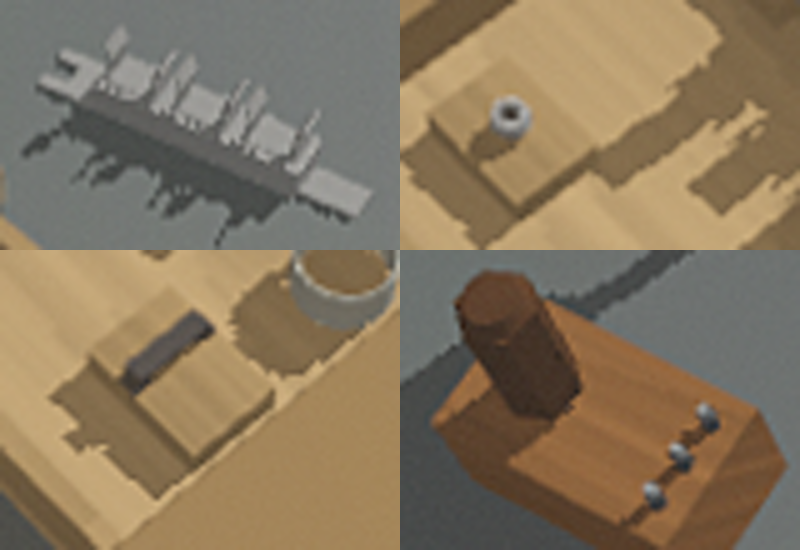

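Run:
```python
from h import *
T=lambda u,v,z:w('scene',np.array(u),np.array(v),z=np.array(float(z))).round(1)
print('head',T(282.4,252.4,43.8),'keeper',T(333.8,304.2,42),'tongue',T(417,180,3),'fork',T(356,153.5,3))
print('block corners',T(110+32/5,300+168/5,56),T(110+360/5,300+160/5,56))
d=np.load('pics/scene0.npz')['d'];P=cloud('scene',d)
q=P[295:345,110:150].reshape(-1,3);q=q[(q[:,2]>75)]
t=q[q[:,2]>125];print('drv',q.max(0),q.min(0),t.mean(0),len(t))
q=P[140:190,345:425].reshape(-1,3);t=q[(q[:,2]>9)];print(cv2.minAreaRect(t[:,:2].astype(np.float32)))
# vertical centre by top cloud slices
d=np.load('pics/top0.npz')['d'];P2=cloud('top',d)[255:312,465:520].reshape(-1,3)
for z in(75,90,105,120):
    for nm,X in(('s',P[295:345,110:150].reshape(-1,3)),('t',P2)):
        s=X[abs(X[:,2]-z)<7]
        if len(s)>8:
            f=lambda c:np.hypot(s[:,0]-c[0],s[:,1]-c[1])-14.6
            from scipy.optimize import least_squares
            print(z,nm,len(s),least_squares(f,[424,-355],loss='soft_l1').x.round(1))
```

```text
head [498.6 -45.2  43.8] keeper [656.4 -59.6  42. ] tongue [565. 328.   3.] fork [406. 292.   3.]
block corners [ 404.2 -397.5   56. ] [ 493.2 -306.2   56. ]
drv [ 442.11217491 -342.79090817  137.3912492 ] [ 413.67379369 -374.25531152   75.21006998] [ 428.79844332 -358.93480587  131.68452144] 184
((495.79351806640625, 246.77516174316406), (111.5383529663086, 159.15957641601562), 11.324833869934082)
75 s 59 [ 425.6 -359. ]
75 t 42 [ 425.  -355.4]
90 s 67 [ 425.6 -359. ]
90 t 35 [ 425.1 -355.8]
105 s 68 [ 425.4 -358.8]
105 t 39 [ 424.6 -356.1]
120 s 86 [ 424.9 -358.8]
120 t 52 [ 424.5 -356.2]
```

```bash
cat >> h.py <<'E'
B=np.array([[0,0,1],[0,1,0],[-1,0,0.]])
def target(yaw,pitch=0,flip=False):
    return R.from_euler('z',yaw,degrees=True)*R.from_euler('y',pitch,degrees=True)*R.from_matrix(B)*R.from_euler('x',180 if flip else 0,degrees=True)
def cur():
    s=sense();return np.array(s['tool_pos']),R.from_euler('xyz',s['tcp_rot'],degrees=True),s
def go(p,yaw,pitch=0,flip=False,pr=True):
    p0,R0,s=cur();Rt=target(yaw,pitch,flip);sh=R0.inv().apply(np.array(p,float)-p0)/1000;rv=(R0.inv()*Rt).as_rotvec(degrees=True)
    if pr: print([float(x) for x in sh.round(4)]+[float(x) for x in rv.round(1)],'j6',s['joint_pos'][5].round(1))
    return sh,rv
def yawnow():
    p0,R0,s=cur();m=R0.as_matrix();return np.degrees(np.arctan2(m[1,2],m[0,2]))
E
python3 - <<'E'
from h import *
print(yawnow(),r.nose_length)
for f in(0,1): go([484,312,100],11.8,0,f); 
for f in(0,1): go([420,-100,250],11.8,0,f);
E
```

```text
-154.17208546379783 22.0
[0.1536, -0.6692, -0.5715, -166.0, -0.1, 0.0] j6 -4.9
[0.1536, -0.6692, -0.5715, 14.0, 0.0, 0.1] j6 -4.9
[0.0029, -0.3265, -0.3344, -166.0, -0.1, 0.0] j6 -4.9
[0.0029, -0.3265, -0.3344, 14.0, 0.0, 0.1] j6 -4.9
```

{"method": "carry_out", "body": {
  "commands": [0.003,-0.3265,-0.3344,-83,0,0,-1,0.003,-0.3265,-0.3344,-83,0,0,-1,0.003,-0.3265,-0.3344,-83,0,0,-1,0.003,-0.3265,-0.3344,-83,0,0,-1,0.003,-0.3265,-0.3344,-83,0,0,-1,0.003,-0.3265,-0.3344,-83,0,0,-1,0.003,-0.3265,-0.3344,-83,0,0,-1,0.003,-0.669,-0.5715,-166,0,0,-0.3,0.003,-0.669,-0.5715,-166,0,0,-0.3,0.003,-0.669,-0.5715,-166,0,0,-0.3,0.003,-0.669,-0.5715,-166,0,0,-0.3,0.003,-0.669,-0.5715,-166,0,0,-0.3],
  "grip_force": 60
}}

```text
time: 1.6
tool_pos: [461.7, 181.8, 250.3]
tcp_rot: [131.0, 89.9, 106.1]
ft_force: [1.7, -0.5, 0.9]
finger_gap: 55.2
```

```bash
python3 -c "
from h import *
print(sense()['joint_pos'].round(0));go([484,312,110],11.8)"
```

```text
[ 16.  -9. 102.   0.  87. -50.]
[0.1404, 0.1274, -0.0344, -36.7, -0.0, -0.1] j6 -49.6
```

{"method": "carry_out", "body": {
  "commands": [0.1404,0.1274,-0.0344,-36.7,0,0,-0.3,0.1404,0.1274,-0.0344,-36.7,0,0,-0.3,0.1404,0.1274,-0.0344,-36.7,0,0,-0.3,0.1404,0.1274,-0.0344,-36.7,0,0,-0.3,0.1404,0.1274,-0.0344,-36.7,0,0,-0.3]
}}

```text
time: 2.22
tool_pos: [482.9, 312.1, 108.2]
tcp_rot: [171.8, 89.8, -176.4]
ft_force: [-0.1, 0.7, 0.6]
finger_gap: 55.6
```

Run:
```python
from h import *
go([484,312,26],11.8)
for n in('top','scene'): snap(n,n+'1')
a=np.load('pics/top1.npz')['p'];b=np.load('pics/scene1.npz')['p']
print(proj('top',cur()[0]),proj('scene',cur()[0]))
def crop(p,u,v,wd,hh,s): return cv2.resize(p[v:v+hh,u:u+wd,::-1],None,fx=s,fy=s,interpolation=cv2.INTER_CUBIC)
cv2.imwrite('pics/c3.png',np.hstack([crop(a,110,180,100,130,4),crop(b,340,90,100,130,4)]))
```

```text
[0.0822, -0.0003, 0.0013, 0.0, -0.2, -0.0] j6 -74.1
[149.87783334 247.21350282] [390.25606476 134.2996817 ]
```

View pics/c3.png

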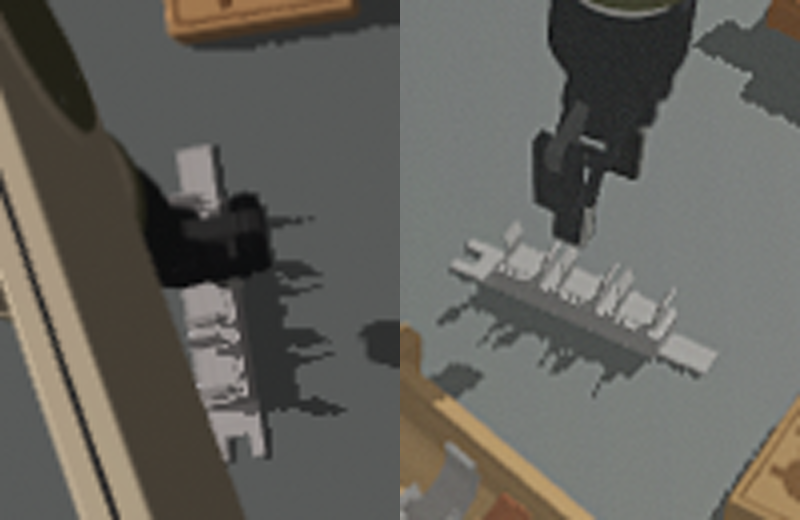

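{"method": "carry_out", "body": {
  "commands": [0.06,0,0.0013,0,0,0,-0.3,0.083,0,0.0013,0,0,0,-0.3,0.083,0,0.0013,0,0,0,-0.3]
}}

```text
time: 2.7
tool_pos: [484.7, 310.9, 26.6]
tcp_rot: [160.9, 89.9, 172.4]
ft_force: [-0.3, -0.1, 0.5]
finger_gap: 55.6
```

{"method": "carry_out", "body": {
  "commands": [0,0,0,0,0,0,0.5,0,0,0,0,0,0,1,0,0,0,0,0,0,1,0,0,0,0,0,0,1,0,0,0,0,0,0,1]
}}

```text
time: 3.32
tool_pos: [486.5, 311.8, 29.4]
tcp_rot: [38.4, 89.8, 49.9]
ft_force: [-1.0, -1.3, 7.5]
finger_gap: 24.1
```

{"method": "carry_out", "body": {
  "commands": [-0.03,0,0,0,0,0,1,-0.08,0,0,0,0,0,1,-0.12,0,0,0,0,0,1,-0.12,0,0,0,0,0,1]
}}

```text
time: 3.82
tool_pos: [489.3, 313.0, 155.3]
tcp_rot: [20.6, 89.3, 32.1]
ft_force: [-0.0, -0.2, -2.8]
finger_gap: 24.4
```

Run:
```python
from h import *
go([580,-52,170],-4.9); print(yawnow())
snap('top','top2');snap('scene','scene2')
b=np.load('pics/scene2.npz')['p'];p=cur()[0];print(p,proj('scene',p))
u,v=proj('scene',p).astype(int)
c=b[v-40:v+60,u-70:u+70,::-1];cv2.imwrite('pics/c4.png',cv2.resize(c,None,fx=5,fy=5,interpolation=cv2.INTER_CUBIC)); print(u-70,v-40)
```

```text
[-0.0161, -0.3757, 0.0162, 16.4, 0.6, -0.3] j6 -74.0
11.513653723962364
[486.59332629 311.59375715 150.10082214] [392.61841588 122.23457684]
322 82
```

View pics/c4.png

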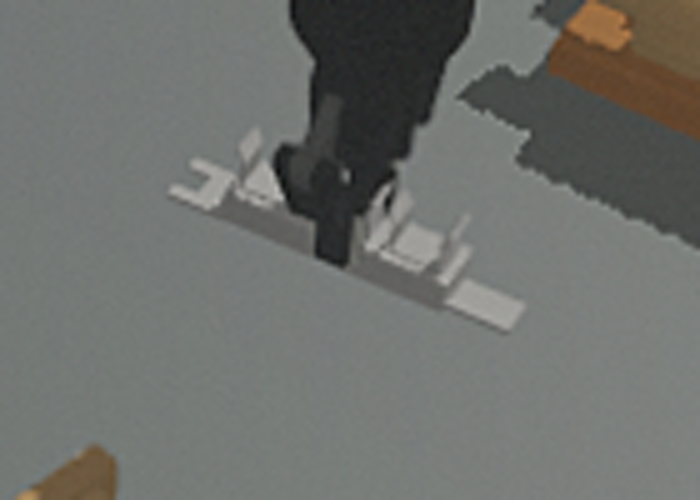

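Run:
```python
from h import *
D=np.load('pics/scene2.npz')['d'];P=cloud('scene',D)
D0=np.load('pics/scene0.npz')['d'];P0=cloud('scene',D0)
def reg(P,u,v,k=1): return np.nanmedian(P[v-k:v+k+1,u-k:u+k+1].reshape(-1,3),0).round(1)
print('tongue surf',reg(P,418,142),reg(P,420,143),'side',reg(P,376,127,0),'table near',reg(P,418,160,2),reg(P,376,150,2))
print('orig tongue',reg(P0,410,177),'table',reg(P0,410,195,3))
print('fork',reg(P,364,119,0),reg(P,365,120,0),reg(P,366,118,0))
print('clip base',reg(P,405,130))
for z in(120,124,128): 
  a=w('scene',np.array(425.),np.array(145.6),z=z);b=w('scene',np.array(358.2),np.array(117.),z=z);print(z,a,b,np.linalg.norm(a-b),(a+b)/2)
print(cur()[0],cur()[2]['time'])
```

```text
tongue surf [550.8 325.2 124.4] [555.5 326.4 124.3] side [458.5 290.7 131.2] table near [526.2 382.1  -1.9] [430.9 338.4  -2.3]
orig tongue [5.462e+02 3.263e+02 3.000e-01] table [578.1 285.4  -2.8]
fork [420.1 295.  126.7] [420.8 298.1 121.8] [418.3 304.4 121.9]
clip base [516.6 318.1 141.4]
120 [566.20507753 330.40933657 120.        ] [402.19732366 296.1771519  120.        ] 167.54219109569178 [484.2012006  313.29324424 120.        ]
124 [568.05581694 327.06541918 124.        ] [404.74924416 292.97958711 124.        ] 166.82589924920248 [486.40253055 310.02250315 124.        ]
128 [569.90655634 323.7215018  128.        ] [407.30116466 289.78202232 128.        ] 166.1096074027132 [488.6038605  306.75176206 128.        ]
[486.59332629 311.59375715 150.10082214] 3.925
```

Run:
```python
from h import *
D=np.load('pics/top0.npz')['d'];P=cloud('top',D)
for v in (60,100,118,124,128,134): print(v,P[v,320].round(0))
def tcp(s,pitch=0,lift=0,d=(0,0,-26.5)):
    # rail tip past lip by s, tip underside lift above seat
    S=np.array([496.8,-44.4,32]);A=R.from_euler('z',-5,degrees=True)
    return S+A.apply([153+s,0,lift])-(A*R.from_euler('y',pitch,degrees=True)).apply(np.array([85,0,0])+d)
p=tcp(-15,6,60);print(p);go(p,-5,6)
go(list(p[:2])+[190],-5,0)
```

```text
60 [867.  -8. 130.]
100 [782.  -9. 125.]
118 [742.  -9. 130.]
124 [734. -10. 119.]
128 [767. -13.  12.]
134 [752. -13.  16.]
[552.82164957 -49.30125925 127.23974961]
[0.0221, -0.3669, -0.0072, 16.5, 6.2, 0.7] j6 -74.0
[-0.0407, -0.3668, -0.007, 16.5, 0.2, -0.2] j6 -74.0
```

{"method": "carry_out", "body": {
  "commands": [-0.04,0,0,0,0,0,1,-0.04,-0.06,0,4,0,0,1,-0.04,-0.12,-0.002,8,0,0,1,-0.04,-0.18,-0.004,12,0,0,1,-0.04,-0.24,-0.006,16.5,0,0,1,-0.04,-0.3,-0.007,16.5,3,0.3,1,-0.04,-0.35,-0.007,16.5,6.2,0.7,1,-0.04,-0.367,-0.007,16.5,6.2,0.7,1,-0.02,-0.367,-0.007,16.5,6.2,0.7,1,0.022,-0.367,-0.007,16.5,6.2,0.7,1,0.022,-0.367,-0.007,16.5,6.2,0.7,1]
}}

```text
time: 5.3
tool_pos: [548.7, -47.0, 121.8]
tcp_rot: [179.5, 83.4, 174.6]
ft_force: [-1.1, 1.0, -2.1]
finger_gap: 24.2
```

```bash
cat >> h.py <<'E'
def tcp(s,pitch=0,lift=0,d=(0,0,-26.5),S=(496.8,-44.4,32)):
    A=R.from_euler('z',-5,degrees=True)
    return np.array(S)+A.apply([153+s,0,lift])-(A*R.from_euler('y',pitch,degrees=True)).apply(np.array([85,0,0])+np.array(d))
E
python3 - <<'E'
from h import *
go(tcp(-15,6,30),-5,6)
snap('scene','scene3');snap('top','top3')
b=np.load('pics/scene3.npz')['p'];a=np.load('pics/top3.npz')['p'];p=cur()[0];print(p,proj('scene',p))
c=b[215:335,250:400,::-1];e=a[150:270,300:370,::-1]
f=lambda c,s:cv2.resize(c,None,fx=s,fy=s,interpolation=cv2.INTER_CUBIC)
cv2.imwrite('pics/c5.png',f(c,5))
cv2.imwrite('pics/c5b.png',f(e,4))
A=R.from_euler('z',-5,degrees=True)*R.from_euler('y',6,degrees=True)
P=cloud('scene',np.load('pics/scene3.npz')['d'])
E
```

```text
[0.0239, -0.002, 0.0071, 0.1, -0.6, -0.0] j6 -94.9
[552.10128079 -47.89837218 126.69127161] [298.40986685 246.31299418]
```

View pics/c5.png

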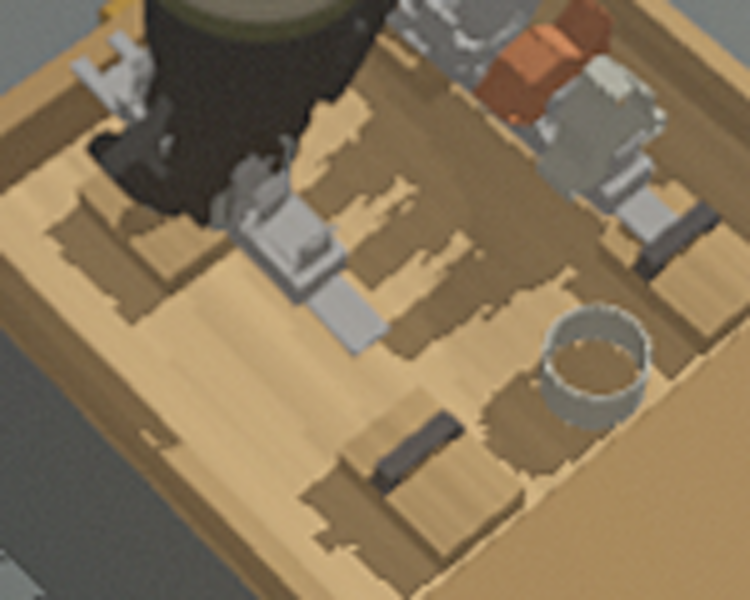

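Run:
```python
from h import *
P=cloud('scene',np.load('pics/scene3.npz')['d'])
p,R0,s=cur();print(p,yawnow())
A=R.from_matrix(R0.as_matrix()@B.T);print('rail rpy',A.as_euler('zyx',degrees=True))
off=np.array([1.8,-.8,0])
for nm,l in dict(tip=(85,0,-23.5),fork=(-83,0,-23.5),body=(55,0,-8.5)).items():
    print(nm,proj('scene',p+off+A.apply(l)).round(1))
print('tongue depth pts',[P[v,u].round(1) for u,v in((318,277),(320,279),(317,278))],'expected z at -10',(p+A.apply([75,0,-23.5]))[2])
print('fork', [P[v,u].round(1) for u,v in((276,230),(277,231),(275,229))],(p+A.apply([-65,0,-23.5])).round(1))
print('seat z',[P[v,u].round(1) for u,v in((336,315),(337,317),(290,268))])
```

```text
[552.10128079 -47.89837218 126.69127161] -4.898433651257343
rail rpy [-4.9273145   6.14955678  0.53337372]
tip [327.5 283.5]
fork [271.3 224.3]
body [317.5 269.1]
tongue depth pts [array([609.3, -54.3,  85.7]), array([615.2, -54.9,  85.9]), array([608.8, -56.6,  84.2])] expected z at -10 95.26327659956189
fork [array([495.8, -52.6, 130.5]), array([496.2, -50.7, 125.5]), array([477.3, -40.1, 102.4])] [485.2 -42.2 110.3]
seat z [array([672.2, -70.2,  32.2]), array([676.4, -71.7,  31.4]), array([524.7, -50.8,  17.8])]
```

Run:
```python
from h import *
print(sense()['tool_pos'])
p,d=snap('scene','scene4');print(sense()['tool_pos'])
P=cloud('scene',d);pp,R0,s=cur();A=R.from_matrix(R0.as_matrix()@B.T);off=np.array([1.8,-.8,0])
for nm,l in dict(tip=(85,0,-23.5),tipL=(85,9,-23.5),tipR=(85,-9,-23.5),fork=(-83,0,-23.5),body=(55,0,-8.5)).items():
    print(nm,proj('scene',pp+off+A.apply(l)).round(1))
M=cv2.resize(p[215:335,250:400,::-1],None,fx=5,fy=5,interpolation=cv2.INTER_CUBIC);cv2.imwrite('pics/c6.png',M)
# tongue points: pixels whose z in band
q=P[265:295,305:335].reshape(-1,3);q=q[(q[:,2]>75)&(q[:,2]<115)&(abs(A.inv().apply(q-pp-off)[:,1])<7)]
l=A.inv().apply(q-pp-off);l=l[(l[:,0]>57)&(l[:,0]<83)];print(len(l),l.mean(0),np.polyfit(l[:,0],l[:,2],1))
```

```text
[552.10128079 -47.89837218 126.69127161]
[553.2614621  -48.32391929 128.102051  ]
tip [327.8 283.6]
tipL [331.4 280.9]
tipR [324.3 286.4]
fork [271.6 224.4]
body [317.8 269.2]
76 [ 6.81451896e+01  1.74261173e-02 -3.01697930e+01] [  0.05173917 -33.69556858]
```

View pics/c6.png

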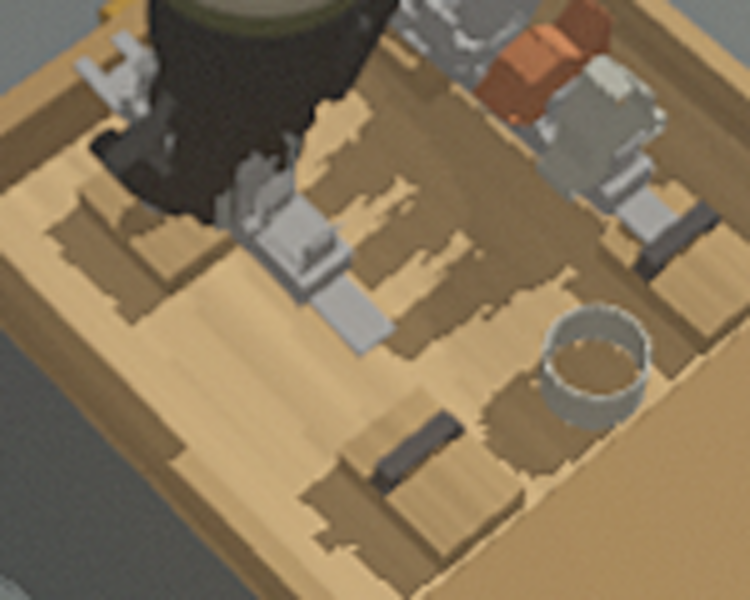

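Run:
```python
from h import *
pp,R0,s=cur();A=R.from_matrix(R0.as_matrix()@B.T);off=np.array([1.8,-.8,0])
print(pp,A.as_euler('zyx',degrees=True))
D=np.load('pics/scene4.npz')['d'];P=cloud('scene',D)
E=np.array(optics.calibration('scene')['extrinsics'])
def loc(u,v,lz):
    a=E[:3,:3]@ray('scene',u,v);n=A.apply([0,0,1]);c=pp+off
    t=(lz-n@(E[:3,3]-c))/(n@a);return A.inv().apply(E[:3,3]+t*a-c).round(1)
for lz in(-23.5,-26.5,-30):
    print(lz,'tip',loc(325.5,282.9,lz),'tipR',loc(322.2,285.8,lz),'tipL',loc(328.8,280,lz),'fork',loc(250+102/5,215+52/5,lz),'tongue base',loc(250+308/5,215+306/5,lz))
m=(P[...,0]>0);l=A.inv().apply((P-pp-off).reshape(-1,3)).reshape(P.shape)
# region fork
f=(abs(l[...,0]+70)<12)&(abs(l[...,1])<13)&(l[...,2]>-45)&(l[...,2]<0);f[:, :266]=0
print('fork',np.median(l[f],0),f.sum(),np.percentile(l[f][:,2],[10,50,90]))
g=(abs(l[...,0]-37)<22)&(abs(l[...,1])<11)&(l[...,2]>-30)&(l[...,2]<20);print('clip/body z',np.histogram(l[g][:,2],bins=np.arange(-30,22,3)))
# same camera: known flat seat heights
for nm,(u,v) in dict(rear=(340,318),rear2=(336,322),front=(285,265)).items(): print(nm,P[v,u].round(1))
```

```text
[553.2614621  -48.32391929 128.102051  ] [-4.93814844  5.98911903  0.5021937 ]
-23.5 tip [ 81.   -2.4 -23.5] tipR [ 81.5 -11.2 -23.5] tipL [ 80.5   6.5 -23.5] fork [-82.7  -3.2 -23.5] tongue base [ 53.6 -13.4 -23.5]
-26.5 tip [ 80.1  -1.3 -26.5] tipR [ 80.6 -10.1 -26.5] tipL [ 79.6   7.6 -26.5] fork [-84.1  -2.2 -26.5] tongue base [ 52.7 -12.4 -26.5]
-30 tip [ 79.1  -0.  -30. ] tipR [ 79.6  -8.9 -30. ] tipL [ 78.6   8.9 -30. ] fork [-85.7  -0.9 -30. ] tongue base [ 51.5 -11.1 -30. ]
fork [-73.7067695   -6.3206472  -28.98056772] 62 [-31.56942594 -28.98056772 -24.27389167]
clip/body z (array([27, 10,  6,  4, 47, 75, 27, 10,  9,  5, 15,  6, 21,  3,  1,  0,  0]), array([-30, -27, -24, -21, -18, -15, -12,  -9,  -6,  -3,   0,   3,   6,
         9,  12,  15,  18,  21]))
rear [682.5 -69.9  32.9]
rear2 [681.8 -80.4  30. ]
front [518.2 -57.9  31. ]
```

Run:
```python
from h import *
d=(-3,0,-30)
for l in(25,5,0): go(tcp(-8,6.3,l,d),-5,6.3)
```

```text
[0.031, -0.001, 0.0135, 0.1, 0.3, 0.0] j6 -94.9
[0.0509, -0.001, 0.0156, 0.1, 0.3, 0.0] j6 -94.9
[0.0559, -0.001, 0.0161, 0.1, 0.3, 0.0] j6 -94.9
```

{"method": "carry_out", "body": {
  "commands": [0.031,-0.001,0.0135,0,0.3,0,1,0.045,-0.001,0.015,0,0.3,0,1,0.051,-0.001,0.0156,0,0.3,0,1,0.051,-0.001,0.0156,0,0.3,0,1,0.051,-0.001,0.0156,0,0.3,0,1]
}}

```text
time: 6.08
tool_pos: [563.9, -50.3, 76.9]
tcp_rot: [-179.8, 83.8, 175.3]
ft_force: [1.2, 0.1, -2.1]
finger_gap: 24.1
```

{"method": "carry_out", "body": {
  "commands": [0.002,0,0,0,0,0,1,0.002,0,0,0,0,0,1,0.002,0,0,0,0,0,1]
}}

```text
time: 6.45
tool_pos: [563.7, -50.3, 75.1]
tcp_rot: [-179.8, 83.8, 175.3]
ft_force: [0.1, -0.6, -2.9]
finger_gap: 24.4
```

{"method": "carry_out", "body": {
  "commands": [0.0015,0,0,0,0,0,1,0.0015,0,0,0,0,0,1]
}}

```text
time: 6.7
tool_pos: [563.4, -50.3, 73.3]
tcp_rot: [-179.8, 83.8, 175.3]
ft_force: [0.2, -0.4, -1.6]
finger_gap: 24.2
```

{"method": "carry_out", "body": {
  "commands": [0.0015,0,0,0,0,0,1,0.0015,0,0,0,0,0,1]
}}

```text
time: 6.95
tool_pos: [563.0, -50.2, 71.6]
tcp_rot: [-179.8, 83.7, 175.3]
ft_force: [0.4, -0.3, -1.9]
finger_gap: 24.1
```

{"method": "carry_out", "body": {
  "commands": [0.0015,0,0,0,0,0,1,0.0015,0,0,0,0,0,1]
}}

```text
time: 7.2
tool_pos: [562.9, -50.3, 70.0]
tcp_rot: [-179.8, 83.7, 175.3]
ft_force: [0.6, -0.3, -1.8]
finger_gap: 24.5
```

{"method": "carry_out", "body": {
  "commands": [0.0015,0,0,0,0,0,1,0.0015,0,0,0,0,0,1]
}}

```text
time: 7.45
tool_pos: [562.8, -50.2, 68.8]
tcp_rot: [-179.8, 83.8, 175.3]
ft_force: [-1.7, 0.6, 2.2]
finger_gap: 24.2
```

{"method": "carry_out", "body": {
  "commands": [0.0015,0,0,0,0,0,1,0.0015,0,0,0,0,0,1]
}}

```text
time: 7.7
tool_pos: [562.7, -50.2, 68.1]
tcp_rot: [-179.8, 83.8, 175.3]
ft_force: [-5.1, 0.4, 7.2]
finger_gap: 24.1
```

Run:
```python
from h import *
s=sense();print(s['tool_pos'],s['ft_force'],s['wrist_torque'])
p,d=snap('scene','scene5')
P=cloud('scene',d);pp,R0,s=cur();A=R.from_matrix(R0.as_matrix()@B.T);off=np.array([1.8,-.8,0])
l=A.inv().apply((P-pp-off).reshape(-1,3))
g=(l[:,0]>58)&(l[:,0]<80)&(abs(l[:,1])<7)&(l[:,2]>-40)&(l[:,2]<-15);print('tongue',np.median(l[g],0),P.reshape(-1,3)[g].mean(0))
cv2.imwrite('pics/c7.png',cv2.resize(p[225:345,250:400,::-1],None,fx=5,fy=5,interpolation=cv2.INTER_CUBIC))
```

```text
[562.74076931 -50.24438337  68.10277774] [-5.14104339  0.37133477  7.21361233] [0.06110991 0.43536754 0.02767585]
tongue [ 69.68370333  -0.42168928 -26.49852082] [630.24279534 -56.92855414  34.20987046]
```

View pics/c7.png

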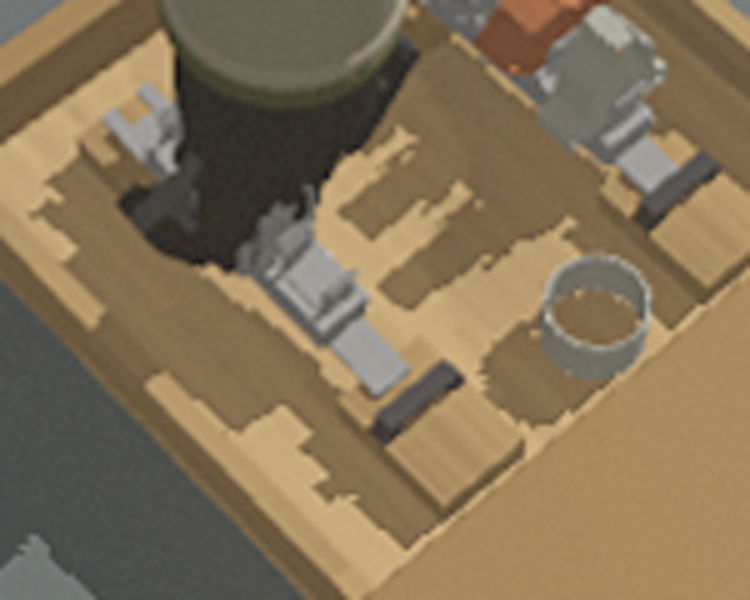

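Run:
```python
from h import *
pp,R0,s=cur();A=R.from_matrix(R0.as_matrix()@B.T);print(A.as_euler('zyx',degrees=True),pp)
Z=R.from_euler('z',-5,degrees=True);S=np.array([498.6,-45.2,32])
f=lambda u,v,z:Z.inv().apply(w('scene',np.array(250+u/5),np.array(225+v/5),z=float(z))-S-[0,0,0]).round(1)
print('tip',f(391,380,35),'corners',f(373,395,35),f(410,365,35))
print('keeper top front edge ends',f(377,415,42),f(443,364,42),'back',f(388,435,42),f(462,378,42))
print('fork tips',f(107,113,55),f(148,85,55))
print('tongue base corners',f(330,347,38),f(366,318,38))
print(Z.inv().apply(pp-np.array([496.8,-44.4,32])))
```

```text
[-4.9369061   6.20986525  0.50955152] [562.77385999 -50.22265989  68.11545864]
tip [143.3  -1.6   3. ] corners [143.5 -11.3   3. ] [143.3   8.5   3. ]
keeper top front edge ends [153.7 -18.3  10. ] [154.3  16.   10. ] back [163.  -20.9  10. ] [163.8  17.4  10. ]
fork tips [-18.1 -13.5  23. ] [-17.6   7.8  23. ]
tongue base corners [117.4 -10.8   6. ] [117.1   8.5   6. ]
[ 6.62302878e+01 -5.05021458e-02  3.61154586e+01]
```

Run:
```python
from h import *
pp,R0,s=cur();u=R.from_euler('z',-5,degrees=True).apply([1,0,0]);pp[2]=70.3
for k in(0,8,22,37): go(pp+k*u,-5,6.2)
```

```text
[-0.0022, -0.0, -0.0002, 0.1, -0.0, 0.0] j6 -94.9
[-0.003, -0.0, 0.0077, 0.1, -0.0, 0.0] j6 -94.9
[-0.0046, -0.0, 0.0216, 0.1, -0.0, 0.0] j6 -94.9
[-0.0062, -0.0001, 0.0365, 0.1, -0.0, 0.0] j6 -94.9
```

{"method": "carry_out", "body": {
  "commands": [-0.0022,0,0,0,0,0,1,-0.0022,0,0,0,0,0,1,-0.003,0,0.0077,0,0,0,1,-0.0038,0,0.0147,0,0,0,1,-0.0046,0,0.0216,0,0,0,1,-0.0046,0,0.0216,0,0,0,1]
}}

```text
time: 8.5
tool_pos: [585.3, -52.2, 70.2]
tcp_rot: [-179.8, 83.8, 175.3]
ft_force: [0.5, 0.7, -2.0]
finger_gap: 24.4
```

{"method": "carry_out", "body": {
  "commands": [-0.0008,0,0.007,0,0,0,1,-0.0015,0,0.0135,0,0,0,1,-0.0015,0,0.0135,0,0,0,1,-0.0015,0,0.0135,0,0,0,1]
}}

```text
time: 9.0
tool_pos: [598.7, -53.3, 70.1]
tcp_rot: [-179.8, 83.8, 175.3]
ft_force: [0.2, 0.9, -3.0]
finger_gap: 24.3
```

Run:
```python
from h import *
p,d=snap('scene','scene6')
cv2.imwrite('pics/c8.png',cv2.resize(p[225:345,250:400,::-1],None,fx=5,fy=5,interpolation=cv2.INTER_CUBIC))
print(sense()['tool_pos'],sense()['ft_force'])
```

```text
[598.64727824 -53.32503096  70.13559744] [ 0.71631443 -0.29874823 -2.54440357]
```

View pics/c8.png

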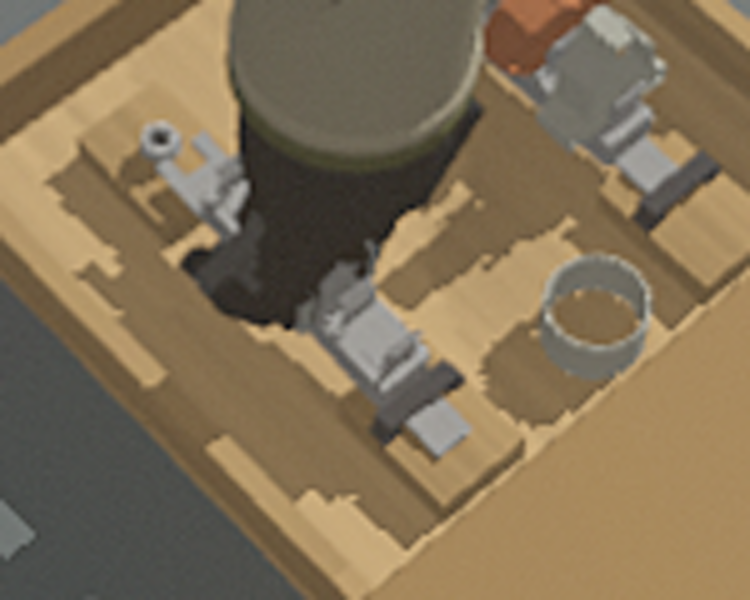

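Run:
```python
from h import *
Z=R.from_euler('z',-5,degrees=True);S=np.array([498.6,-45.2,32])
f=lambda u,v,z:Z.inv().apply(w('scene',np.array(250+u/5),np.array(225+v/5),z=float(z))-S).round(1)
print('fork tips',f(160,180,53),f(203,140,53),'head',f(160,138,43.8))
print('tip corners',f(437,457,35),f(469,430,35),'body front lower',)
# swing down plan: rotate about tongue tip
pp,R0,s=cur();A=R.from_matrix(R0.as_matrix()@B.T);tip=pp+A.apply([82,0,-27.5]);print('tip',tip,Z.inv().apply(tip-[496.8,-44.4,32]))
u=Z.apply([1,0,0])
for a,dx,dz in((4,0,0),(2,0,0),(0,0,0),(0,0,-1.5)):
    An=Z*R.from_euler('y',a,degrees=True);p=tip-An.apply([82,0,-27.5])+dx*u+[0,0,dz];print(a,p.round(1));go(p,-5,a)
```

```text
fork tips [ 20.3 -17.   21. ] [17.2  8.3 21. ] head [-0.1 -0.9 11.8]
tip corners [180.2 -10.7   3. ] [179.9   6.5   3. ] body front lower
tip [676.88588316 -60.06171612  33.89214599] [1.80765611e+02 9.34003406e-02 1.89214599e+00]
4 [597.3 -53.1  67. ]
[0.0032, 0.0001, -0.001, 0.1, -2.2, 0.0] j6 -94.6
2 [596.2 -53.   64.2]
[0.0061, 0.0001, -0.0018, 0.1, -4.2, 0.0] j6 -94.6
0 [595.2 -52.9  61.4]
[0.0091, 0.0001, -0.0025, 0.1, -6.2, 0.0] j6 -94.6
0 [595.2 -52.9  59.9]
[0.0106, 0.0001, -0.0023, 0.1, -6.2, 0.0] j6 -94.6
```

{"method": "carry_out", "body": {
  "commands": [0.0016,0,-0.0005,0,-1.1,0,1,0.0032,0,-0.001,0,-2.2,0,1,0.0061,0,-0.0018,0,-4.2,0,1,0.008,0,-0.0025,0,-5.7,0,1,0.008,0,-0.0025,0,-5.7,0,1,0.008,0,-0.0025,0,-5.7,0,1]
}}

```text
time: 9.8
tool_pos: [595.4, -53.1, 62.7]
tcp_rot: [-177.2, 89.5, 177.9]
ft_force: [-0.0, -1.1, -2.3]
finger_gap: 24.1
```

{"method": "carry_out", "body": {
  "commands": [0.0015,0,0,0,0,0,1,0.0015,0,0,0,0,0,1]
}}

```text
time: 10.05
tool_pos: [595.7, -53.1, 61.5]
tcp_rot: [-176.7, 89.5, 178.4]
ft_force: [-1.1, 0.3, 1.0]
finger_gap: 24.4
```

{"method": "carry_out", "body": {
  "commands": [0.001,0,0,0,0,0,1,0.001,0,0,0,0,0,1]
}}

```text
time: 10.3
tool_pos: [595.7, -53.2, 61.4]
tcp_rot: [-176.4, 89.5, 178.6]
ft_force: [-5.8, 0.3, 8.6]
finger_gap: 24.0
```

Run:
```python
from h import *
s=sense();print(s['tool_pos'],s['ft_force'],s['wrist_torque'])
p,d=snap('scene','scene7')
P=cloud('scene',d);Z=R.from_euler('z',-5,degrees=True);S=np.array([498.6,-45.2,32])
l=Z.inv().apply((P-S).reshape(-1,3)).reshape(P.shape)
np.set_printoptions(linewidth=200,suppress=True)
for nm,(x0,x1) in dict(tongueBehind=(167,178),fork=(13,26),front_seat=(-29,-12),rear_seat_side=(182,195)).items():
    g=(l[...,0]>x0)&(l[...,0]<x1)&(abs(l[...,1]+1.5)<(20 if 'seat' in nm else 8))&(l[...,2]<30)&(l[...,2]>-6);print(nm,g.sum(),np.percentile(l[g][:,2],[10,25,50,75,90]))
cv2.imwrite('pics/c9.png',cv2.resize(p[225:345,250:400,::-1],None,fx=5,fy=5,interpolation=cv2.INTER_CUBIC))
```

```text
[595.71123668 -53.15884026  61.44542676] [-5.81565216  0.32069504  8.59634469] [0.15482122 0.91306184 0.00820711]
tongueBehind 43 [-0.59911613  0.18981599  1.36144721  2.39455196  3.37604095]
fork 31 [-3.4601923  -2.3817654   0.05333951  0.97038195  2.25047711]
front_seat 114 [-3.49806933 -2.40224986 -1.25673177  0.07125013  0.90170758]
rear_seat_side 125 [-4.0923024  -2.94439064 -1.41034002 -0.09014127  1.03492969]
```

View pics/c9.png

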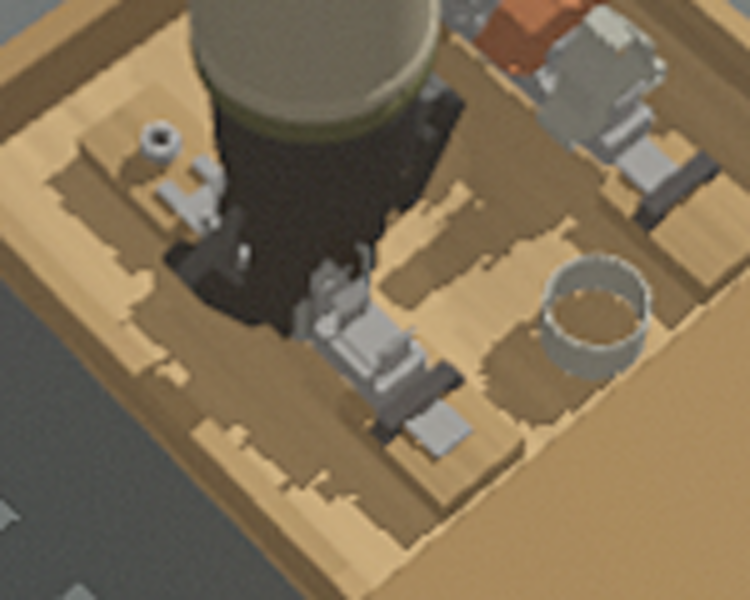

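Run:
```python
from h import *
Z=R.from_euler('z',-5,degrees=True);S=np.array([498.6,-45.2,32])
f=lambda u,v,z:Z.inv().apply(w('scene',np.array(250+u/5),np.array(225+v/5),z=float(z))-S).round(1)
print('outer tips',f(158,188,35),f(207,158,35),'inner',f(172,182,35),f(193,163,35),'head',f(160,136,43.8),'tongue tip',f(437,457,35),f(470,430,35))
a=np.load('pics/scene7.npz')['p'][245:275,275:300];g=a.astype(int);m=(g.max(2)-g.min(2)<22)&(g.min(2)>90)
for row in range(30): print(245+row,''.join('#' if x else '.' for x in m[row]))
pp=cur()[0];
for k in(10,17,20): go(pp+Z.apply([-k,0,0.6]),-5,0.3)
```

```text
outer tips [ 13.5 -13.9   3. ] [15.8 10.5  3. ] inner [15.1 -7.7  3. ] [13.8  4.6  3. ] head [-0.9 -0.3 11.8] tongue tip [180.2 -10.7   3. ] [180.1   6.8   3. ]
245 .........................
246 .........................
247 .........................
248 .........................
249 .........................
250 ....#####................
251 ....######...............
252 ...###..###..............
253 ...###..###..............
254 ...########..............
255 ...########..............
256 .....#####.....#.........
257 ..............###........
258 ..............#####......
259 ...............#####.....
260 ................####.....
261 ................####.....
262 .......###.....#####.....
263 .......####....####......
264 .......############......
265 ........###########......
266 .........#########.......
267 ...........#######.......
268 ............#######......
269 ............####.##......
270 .............###.##......
271 ...............#.........
272 .........................
273 .........................
274 .......................##
[-0.0005, 0.0, -0.01, 0.1, -0.2, 0.0] j6 -95.0
[-0.0004, 0.0, -0.017, 0.1, -0.2, 0.0] j6 -95.0
[-0.0004, 0.0, -0.02, 0.1, -0.2, 0.0] j6 -95.0
```

{"method": "carry_out", "body": {
  "commands": [-0.0005,0.001,-0.003,0,-0.2,0,1,-0.0005,0.001,-0.007,0,-0.2,0,1,-0.0005,0.001,-0.011,0,-0.2,0,1,-0.0005,0.001,-0.015,0,-0.2,0,1,-0.0005,0.001,-0.015,0,-0.2,0,1]
}}

```text
time: 10.98
tool_pos: [580.3, -50.8, 61.9]
tcp_rot: [-175.2, 89.6, 179.9]
ft_force: [-0.0, -0.2, -1.4]
finger_gap: 24.1
```

{"method": "carry_out", "body": {
  "commands": [0,0,-0.002,0,0,0,1,0,0,-0.004,0,0,0,1,0,0,-0.004,0,0,0,1]
}}

```text
time: 11.35
tool_pos: [576.2, -50.5, 61.9]
tcp_rot: [-175.4, 89.6, 179.7]
ft_force: [-0.8, 0.1, -2.2]
finger_gap: 24.4
```

{"method": "carry_out", "body": {
  "commands": [0,0,-0.0015,0,0,0,1,0,0,-0.0015,0,0,0,1]
}}

```text
time: 11.6
tool_pos: [574.6, -50.4, 61.9]
tcp_rot: [-175.4, 89.6, 179.7]
ft_force: [-0.4, 0.5, -2.5]
finger_gap: 23.8
```

{"method": "carry_out", "body": {
  "commands": [0,0,-0.0015,0,0,0,1,0,0,-0.0015,0,0,0,1]
}}

```text
time: 11.85
tool_pos: [574.1, -50.3, 62.5]
tcp_rot: [-172.4, 89.7, -177.3]
ft_force: [5.2, 0.5, -3.2]
finger_gap: 23.8
```

{"method": "carry_out", "body": {
  "commands": [0.0012,0,0.0005,0,0,0,1,0.002,0,0.0005,0,0,0,1]
}}

```text
time: 12.1
tool_pos: [574.5, -50.4, 61.4]
tcp_rot: [-172.9, 89.7, -177.8]
ft_force: [-5.1, 0.4, 13.1]
finger_gap: 24.4
```

{"method": "carry_out", "body": {
  "commands": [0,0,0,0,0,0,0.3,0,0,0,0,0,0,0.2,0,0,0,0,0,0,0.0,0,0,0,0,0,0,0.0]
}}

```text
time: 12.6
tool_pos: [574.4, -50.4, 61.2]
tcp_rot: [-173.0, 89.7, -177.9]
ft_force: [0.7, -0.3, 0.7]
finger_gap: 42.4
```

Run:
```python
from h import *
s=sense();print(s['tool_pos'],s['ft_force'],s['wrist_torque'],s['finger_gap'])
for x in ('scene','top'): snap(x,x+'8')
Z=R.from_euler('z',-5,degrees=True);S=np.array([498.6,-45.2,32])
g=np.load('pics/scene8.npz')['p'].astype(int);m=(g.max(2)-g.min(2)<22)&(g.min(2)>90)
for row in range(246,275): print(row,''.join('#' if x else '.' for x in m[row,272:302]))
print()
for row in range(290,322): print(row,''.join('#' if x else '.' for x in m[row,315:350]))
```

```text
[574.36520833 -50.36004052  61.24402379] [ 0.71650865 -0.33766753  0.6927881 ] [-0.03483213 -0.00568921 -0.01961388] 42.39574654147422
246 ..............................
247 ..............................
248 ..............................
249 ............#.................
250 ........#######...............
251 .......########...............
252 ......###..#####..............
253 ......###..#####..............
254 ......##########..............
255 .....##########...............
256 ...############...............
257 ....######.####...............
258 .....#####.###................
259 ......########................
260 .......########...............
261 ........#######...............
262 .........####.................
263 ..........##..................
264 ..............................
265 ..............................
266 ..............................
267 ..............................
268 ..............................
269 ..............................
270 ..............................
271 ..............................
272 ..............................
273 ................
[... 630 characters left out ...]
....................
305 ............##.....................
306 ...................................
307 ...................................
308 ...................................
309 ...................................
310 ...................................
311 ...................................
312 ...................................
313 ...................................
314 ...................................
315 ...................................
316 ...................................
317 ...................................
318 ...................................
319 ...................................
320 ...................................
321 ...................................
```

{"method": "carry_out", "body": {
  "commands": [-0.02,0,0,0,0,0,0,-0.06,0,0,0,0,0,0,-0.12,0,0,0,0,0,0,-0.18,0,0,0,0,0,0,-0.18,0,0,0,0,0,0]
}}

```text
time: 13.32
tool_pos: [578.9, -50.9, 250.5]
tcp_rot: [-12.4, 89.5, -17.4]
ft_force: [0.2, 0.3, 0.1]
finger_gap: 43.0
```

Run:
```python
from h import *
from scipy.optimize import least_squares
Q=[]
for n,(v0,v1,u0,u1) in dict(top=(255,312,465,520),scene=(295,345,110,150)).items():
    P=cloud(n,np.load(f'pics/{n}0.npz')['d'])[v0:v1,u0:u1].reshape(-1,3);Q.append(P[(P[:,2]>66)&(P[:,2]<122)]);print(n,len(Q[-1]))
def res(x,idx=(0,1)):
    o=[]
    for i in idx:
        q=Q[i][:,:2]-x[1+2*i:3+2*i];a=np.radians(x[0]+60*np.arange(6));o.append((q@np.stack([np.cos(a),np.sin(a)])).max(1)-14)
    return np.concatenate(o)
for idx in((0,1),(0,),(1,)):
  print(idx,[(y0,round(s.cost,1),s.x.round(1).tolist()) for y0 in range(0,60,10) for s in[least_squares(res,[y0,425,-356,425,-358.5],loss='soft_l1',args=(idx,))]])
print(sense()['tool_pos'],sense()['joint_pos'])
```

```text
top 161
scene 262
(0, 1) [(0, np.float64(324.2), [5.2, 424.8, -356.0, 425.3, -359.0]), (10, np.float64(324.2), [5.2, 424.8, -356.0, 425.3, -359.0]), (20, np.float64(324.2), [5.2, 424.8, -356.0, 425.3, -359.0]), (30, np.float64(324.2), [5.2, 424.8, -356.0, 425.3, -359.0]), (40, np.float64(324.2), [65.2, 424.8, -356.0, 425.3, -359.0]), (50, np.float64(324.2), [65.2, 424.8, -356.0, 425.3, -359.0])]
(0,) [(0, np.float64(252.8), [3.2, 424.8, -356.0, 425.0, -358.5]), (10, np.float64(252.8), [3.2, 424.8, -356.0, 425.0, -358.5]), (20, np.float64(252.8), [3.2, 424.8, -356.0, 425.0, -358.5]), (30, np.float64(252.8), [3.2, 424.8, -356.0, 425.0, -358.5]), (40, np.float64(252.8), [63.2, 424.8, -356.0, 425.0, -358.5]), (50, np.float64(252.8), [63.2, 424.8, -356.0, 425.0, -358.5])]
(1,) [(0, np.float64(68.9), [7.2, -5569.9, -116349.3, 425.4, -358.9]), (10, np.float64(68.9), [7.2, -4698.0, 1233.1, 425.4, -358.9]), (20, np.float64(68.9), [7.2, 28298.5, 60739.1, 425.4, -358.9]), (30, np.float64(68.9), [7.2, 112868.7, -333925.6, 425.4, -358.9]), (40, np.float64(68.9), [67.2, -541908.7, -1378982.5, 425.4, -358.9]), (50, np.float64(68.9), [67.2, -238302.6, -498092.5, 425.4, -358.9])]
[578.90841163 -50.91978685 250.48069329] [-1.00440980e+01  4.19418173e+00  8.90629893e+01 -6.26826151e-02
  8.62554785e+01 -9.51316168e+01]
```

Run:
```python
from h import *
go([425,-357.3,240],-24.5)
p,d=snap('scene','scene9')
g=p.astype(int);m=(g.max(2)-g.min(2)<22)&(g.min(2)>90)
P=cloud('scene',d);Z=R.from_euler('z',-5,degrees=True);S=np.array([498.6,-45.2,32]);l=Z.inv().apply((P-S).reshape(-1,3)).reshape(P.shape)
k=(m)&(abs(l[...,1]+1)<16)&(l[...,0]>-12)&(l[...,0]<165)&(l[...,2]>8)&(l[...,2]<22)
q=l[k];print('body top',k.sum(),np.median(q[:,2]),cv2.minAreaRect(q[:,:2].astype(np.float32)),'z slope',np.polyfit(q[:,0],q[:,2],1))
# tongue tip mask & fork
print('tongue'); 
for row in range(286,312): print(row,''.join('#' if x else '.' for x in m[row,312:345]))
```

```text
[0.01, -0.3184, -0.1272, 19.6, 0.5, 0.0] j6 -95.1
body top 509 16.995397429068934 ((71.6727294921875, -1.1994047164916992), (161.4551544189453, 26.68964195251465), 0.11189985275268555) z slope [3.20203185e-03 1.62227485e+01]
tongue
286 ##############...................
287 ###############..................
288 ################.................
289 ################.................
290 ################.................
291 .###############.................
292 #.#############..................
293 .#############...................
294 ..##############.................
295 ...########.#####................
296 ....#####..#######...............
297 .....##############..............
298 ......##############.............
299 .........############............
300 ..........#############..........
301 ...........###########...........
302 ............########.............
303 .............######..............
304 ..............####...............
305 ...............##................
306 .................................
307 .................................
308 .................................
309 .................................
310 .................................
311 .................................
```

{"method": "carry_out", "body": {
  "commands": [0.01,-0.06,-0.02,5,0.5,0,0,0.01,-0.12,-0.045,10,0.5,0,0,0.01,-0.18,-0.07,15,0.5,0,0,0.01,-0.24,-0.095,19.6,0.5,0,0,0.01,-0.3184,-0.1272,19.6,0.5,0,0,0.01,-0.3184,-0.1272,19.6,0.5,0,0,0.01,-0.3184,-0.1272,19.6,0.5,0,0,0.01,-0.3184,-0.1272,19.6,0.5,0,0],
  "grip_force": 80
}}

```text
time: 14.38
tool_pos: [423.4, -356.2, 236.0]
tcp_rot: [-173.3, 89.6, 162.2]
ft_force: [0.6, 0.1, -0.2]
finger_gap: 42.7
```

Run:
```python
from h import *
go([425,-357.3,101],-24.5)
print(yawnow(),sense()['tool_pos'])
```

```text
[0.135, -0.0002, 0.0028, -0.0, -0.4, 0.0] j6 -110.7
-24.514724234174437 [ 423.41264925 -356.19484434  236.04308093]
```

{"method": "carry_out", "body": {
  "commands": [0.04,0,0.002,0,-0.4,0,-0.3,0.07,0,0.0028,0,-0.4,0,-0.3,0.11,0,0.0028,0,-0.4,0,-0.3,0.135,0,0.0028,0,-0.4,0,-0.3,0.135,0,0.0028,0,-0.4,0,-0.3]
}}

```text
time: 15.0
tool_pos: [424.4, -354.2, 98.4]
tcp_rot: [161.9, 89.7, 137.5]
ft_force: [-0.1, 0.5, 0.9]
finger_gap: 55.5
```

{"method": "carry_out", "body": {
  "commands": [0,0,0,0,0,0,0.1,0,0,0,0,0,0,0.3,0,0,0,0,0,0,0.5,0,0,0,0,0,0,1,0,0,0,0,0,0,1]
}}

```text
time: 15.62
tool_pos: [425.2, -354.8, 99.9]
tcp_rot: [155.8, 89.9, 131.4]
ft_force: [-0.3, 0.9, 7.8]
finger_gap: 27.1
```

Run:
```python
from h import *
s=sense();print(yawnow(),s['tool_pos'],s['ft_force'],s['wrist_torque'],s['finger_gap'])
go([496.8,-44.4,200],-24.5)
```

```text
-24.409211368106646 [ 425.15489349 -354.80270833   99.93978691] [-0.2988371   0.90935817  7.79073178] [0.302649   0.00571084 0.0702746 ] 27.138099327650906
[-0.0996, 0.3124, -0.0633, 0.1, -0.1, -0.1] j6 -110.7
```

{"method": "carry_out", "body": {
  "commands": [-0.02,0,0,0,0,0,1,-0.06,0,0,0,0,0,1,-0.11,0,0,0,0,0,1,-0.15,0,0,0,0,0,1,-0.15,0.05,0.02,0,0,0,1,-0.15,0.1,0.01,0,0,0,1,-0.15,0.16,-0.015,0,0,0,1,-0.15,0.22,-0.04,0,0,0,1,-0.15,0.28,-0.06,0,0,0,1,-0.12,0.312,-0.063,0,0,0,1,-0.1,0.312,-0.063,0,0,0,1,-0.1,0.312,-0.063,0,0,0,1]
}}

```text
time: 17.12
tool_pos: [495.5, -44.1, 198.5]
tcp_rot: [179.0, 89.6, 154.7]
ft_force: [1.0, 0.8, -1.4]
finger_gap: 27.1
```

Run:
```python
from h import *
s=sense();print(yawnow(),s['tool_pos'],s['ft_force'],s['finger_gap'],s['joint_pos'].round(1))
go([498,-44,155],-24.5)
go([498,-44,155],20.5)
```

```text
-24.35267104630924 [495.49443099 -44.08730085 198.4768407 ] [ 1.0268116   0.83667606 -1.37786142] 27.08921133784095 [-1.11e+01 -6.40e+00  1.05e+02  1.00e-01  8.17e+01 -7.67e+01]
[0.0435, 0.0011, 0.0025, 0.1, -0.4, -0.0] j6 -76.7
[0.0435, 0.0011, 0.0025, -44.9, -0.3, -0.1] j6 -76.7
```

{"method": "carry_out", "body": {
  "commands": [0.03,0.001,0.0025,-10,-0.4,0,1,0.0435,0.001,0.0025,-20,-0.4,0,1,0.0435,0.001,0.0025,-30,-0.4,0,1,0.0435,0.001,0.0025,-40,-0.4,0,1,0.0435,0.001,0.0025,-50,-0.4,0,1,0.0435,0.001,0.0025,-60,-0.4,0,1,0.0435,0.001,0.0025,-66,-0.4,0,1,0.0435,0.001,0.0025,-66,-0.4,0,1,0.0435,0.001,0.0025,-66,-0.4,0,1]
}}

```text
time: 18.25
tool_pos: [498.3, -44.6, 155.7]
tcp_rot: [17.9, 89.8, 59.3]
ft_force: [-0.2, -0.1, -1.3]
finger_gap: 27.5
```

Run:
```python
from h import *
p,d=snap('scene','scene10');snap('top','top10')
pp,R0,s=cur();print(yawnow(),pp,s['joint_pos'][5],R0.as_matrix()[:,0])
t=pp+R0.apply([93.9,0,0]);print('tip est',t,proj('scene',t+[1.8,-.8,0]))
u,v=280,245
a=p[205:265,255:315,::-1];cv2.imwrite('pics/c10.png',cv2.resize(a,None,fx=10,fy=10,interpolation=cv2.INTER_CUBIC))
```

```text
41.53366130499181 [498.09507294 -44.34910174 155.32045384] -142.69524809720363 [ 0.00147248  0.00348317 -0.99999285]
tip est [498.23333873 -44.02203165  61.42112526] [282.49733807 248.06693582]
```

View pics/c10.png

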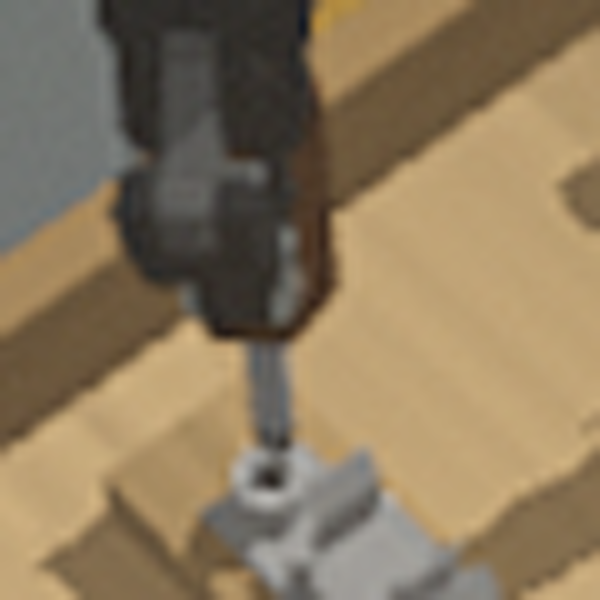

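Run:
```python
from h import *
o=np.array([1.8,-.8,0]);t=np.array([498.2,-44.0,61.4])
print(proj('scene',t+o-[0,0,17.6]),'1mm x',proj('scene',t+o+[1,0,0])-proj('scene',t+o),'y',proj('scene',t+o+[0,1,0])-proj('scene',t+o),'z-1',proj('scene',t+o-[0,0,1])-proj('scene',t+o))
for z in(61.4,59,57):print(z,'tip',w('scene',np.array(282.8),np.array(249.8),z=z)-o)
print('head',[w('scene',np.array(u),np.array(252.4),z=43.8)-o for u in(281.9,282.4)])
g=np.load('pics/scene10.npz')['p'].astype(int).mean(2).astype(int)
for r in range(236,262): print(r,' '.join('%3d'%x for x in g[r,274:294]))
```

```text
[283.0029915  252.66189992] 1mm x [0.34325587 0.28293966] y [ 0.3492714  -0.30023951] z-1 [0.02923105 0.26473293]
61.4 tip [501.66542373 -46.53011729  61.4       ]
59 tip [500.46897884 -45.55387954  59.        ]
57 tip [499.47194143 -44.74034809  57.        ]
head [array([496.0822554 , -45.11673924,  43.8       ]), array([496.83539815, -44.40705333,  43.8       ])]
236  94  55  42  45  50  46  45  42  91 101  70  47  96 144 160 161 157 156 158 157
237 146  88  36  45  45  47  49  48  68  69  49  72 138 162 161 158 157 156 156 156
238 170 130  60  36  40  41  45  43  42  36  70 131 157 160 159 158 158 158 154 156
239 169 158 144 140 137 109  80  76  74  96 135 158 160 156 155 158 158 158 158 156
240 165 163 161 161 164 132  95  97  93 131 158 159 157 156 155 156 158 157 158 158
241 164 165 160 157 161 134  95  99  96 130 158 160 157 157 156 155 156 158 159 158
242 164 162 166 162 159 131  97  98  95 124 157 160 157 157 155 158 155 157 157 159
243 164 165 162 155 151 135 104  96  96 113 152 160 158 157 158 157 158 155 155 158
244 163 161 154 145 146 134 108 100  98 108 142 158 158 158 
[... 751 characters left out ...]
 134 130 132 134 127 117 137
254 137 142 138 120 120 154 164 172 165 158 157 143 131 131 134 132 125 107  98 161
255 141 131 115 105 103 126 144 160 157 136 122 133 135 134 128 116 102  93 105 157
256 127 107  98 102  99  96  97 107 103 107 120 145 139 124 111  97  91  86 131 155
257 112  87 100 104 102 102  98  95  91 100 136 161 139 107  96  91 105 132 156 161
258  94  85  92 100 104 102 101  98  91 124 154 157 123  91  88 114 142 158 160 159
259  83  87  87  94  98  99 132 148 144 156 162 156 116 101 133 152 160 159 156 155
260  87  86  89  86  89 111 153 165 162 158 159 160 140 141 157 162 159 158 157 157
261  93  90  86  81  80  97 128 157 164 143 127 124 141 156 159 160 157 158 157 157
```

Run:
```python
from h import *
P=cloud('scene',np.load('pics/scene10.npz')['d']);pp=np.array([498.1,-44.35,155.3])
q=P[240:247,280:283].reshape(-1,3);print('shaft surf',q.mean(0),q.std(0)/4)
E=np.array(optics.calibration('scene')['extrinsics']);dirc=(E[:3,3]-pp)[:2];dirc/=np.linalg.norm(dirc);print('axis',q.mean(0)[:2]-dirc*3.8)
ds=[np.load(f'pics/scene{i}.npz')['d'] for i in(0,3,4,6,7,8,9)]
h=np.concatenate([cloud('scene',d)[249:256,277:286].reshape(-1,3) for d in ds[:1]+ds[3:]]);h=h[(h[:,2]>40)&(h[:,2]<49)];print('head',h.mean(0),np.median(h,0),len(h))
h=P[249:256,277:286].reshape(-1,3);print('head now',h[(h[:,2]>40)&(h[:,2]<49)].mean(0),)
# handle surface in scene
q=P[205:240,262:292].reshape(-1,3);q=q[(q[:,2]>90)&(q[:,2]<200)];print('grip',len(q))
print(P[246:251,281:284].round(0).tolist())
D=np.load('pics/top10.npz')
T=cloud('top',D['d']);print(T[240:258:3,326:345:3].round(0)[...,2])
T0=cloud('top',np.load('pics/top0.npz')['d'])[244:254,328:341].reshape(-1,3);T0=T0[(T0[:,2]>40)];print('head top',T0.mean(0),len(T0))
```

```text
shaft surf [501.84243315 -48.70457807  86.4771469 ] [0.36928287 0.37710265 1.59910127]
axis [498.89415072 -46.3071564 ]
head [495.81413159 -45.95285946  42.9591793 ] [495.66279897 -45.69581915  42.89009123] 155
head now [495.77691879 -46.47574542  42.37731322]
grip 227
[[[503.0, -50.0, 79.0], [503.0, -48.0, 77.0], [504.0, -46.0, 75.0]], [[502.0, -50.0, 74.0], [503.0, -48.0, 72.0], [504.0, -46.0, 71.0]], [[502.0, -50.0, 70.0], [504.0, -49.0, 71.0], [503.0, -46.0, 65.0]], [[490.0, -41.0, 42.0], [504.0, -50.0, 68.0], [503.0, -46.0, 63.0]], [[492.0, -43.0, 43.0], [492.0, -40.0, 40.0], [493.0, -39.0, 40.0]]]
[[329. 342. 359. 372. 383. 395. 400.]
 [273. 330. 340. 350. 361. 369. 377.]
 [244. 268. 325. 337. 340. 344. 351.]
 [245. 249. 187. 276. 285. 330. 328.]
 [191.  34.  40.  41.  32.  32.  31.]
 [205.  31.  36.  33.  32.  35.  16.]]
head top [496.83824439 -42.47593805  43.12452158] 39
```

Run:
```python
from h import *
go([494.5,-43.1,155],41.5); go([494.5,-43.1,141],41.5)
```

```text
[0.0003, 0.0033, -0.0019, 0.0, 0.2, -0.1] j6 -142.7
[0.0143, 0.0033, -0.0019, 0.0, 0.2, -0.1] j6 -142.7
```

{"method": "carry_out", "body": {
  "commands": [0.0003,0.0033,-0.0019,0,0.2,-0.1,1,0.008,0.0033,-0.0019,0,0.2,-0.1,1,0.013,0.0033,-0.0019,0,0.2,-0.1,1,0.0143,0.0033,-0.0019,0,0.2,-0.1,1,0.0143,0.0033,-0.0019,0,0.2,-0.1,1]
}}

```text
time: 18.98
tool_pos: [494.4, -43.1, 140.8]
tcp_rot: [144.3, 90.0, -174.1]
ft_force: [-0.1, -0.5, -1.0]
finger_gap: 27.2
```

{"method": "carry_out", "body": {
  "commands": [0.001,0,0,0,0,0,1,0.001,0,0,0,0,0,1]
}}

```text
time: 19.23
tool_pos: [494.4, -43.1, 139.9]
tcp_rot: [147.4, 90.0, -171.1]
ft_force: [0.4, -0.5, -0.8]
finger_gap: 26.7
```

Run:
```python
from h import *
p,d=snap('scene','scene11');print(sense()['tool_pos'],sense()['ft_force'])
g=p.astype(int).mean(2).astype(int)
for r in range(240,262): print(r,' '.join('%3d'%x for x in g[r,272:292]))
P=cloud('scene',d);q=P[243:249,278:284].reshape(-1,3);q=q[(q[:,2]>55)&(q[:,2]<95)];
print('shaft surf',np.median(q,0),len(q),np.median(q,0)[:2]-np.array([.776,-.63])*3.8)
```

```text
[494.43392872 -43.08846869 139.84799418] [-0.09128995  0.18966613 -2.23536005]
240 167 169 137  59  41  44  49  46  47  50  68  67  57 120 157 158 156 157 158 158
241 164 167 162 124  61  38  40  41  43  45  42  32  96 151 162 158 155 155 156 156
242 162 163 168 162 152 140 121  98  86  86  95 129 151 160 159 157 157 155 156 156
243 160 162 164 167 167 158 138 112 101 101 111 150 161 160 158 155 157 156 158 156
244 162 161 163 163 155 149 138 114  97  97 101 142 155 156 158 159 158 157 156 157
245 163 165 158 149 147 147 139 114  96  98  96 140 151 148 155 157 158 157 157 157
246 161 151 143 141 144 147 149 121  94  98  95 134 151 146 149 155 158 158 157 158
247 147 133 133 137 141 145 152 127  93  99  94 133 149 145 147 150 154 159 158 157
248 136 132 131 133 138 140 148 128  99  98  93 132 149 146 144 146 147 156 158 159
249 137 136 133 134 135 138 145 127 100  98  98 125 154 154 146 145 145 149 156 155
250 140 140 136 135 132 133 143 133 107 100  99 105 155 165 151 148 147 145 141 138
251 140 141 139 137 133 133 166 156  98  76  73  73 153 173 160 154 145 137 130 127
252 137 139 1
[... 209 characters left out ...]
7 142 131 129 133 133 125 106
255 132 136 143 131 114 105 102  99 104 150 159 135 123 134 134 134 129 112 104  91
256 135 137 125 106 102 101 103  99 103 109 104 107 120 146 138 123 111  96  88  85
257 137 139 113  86  99 104 102 104 103  94  92 101 136 160 139 104  97  88 106 130
258 139 126  95  86  93 101 103 102  99  94  91 125 155 156 123  90  87 115 145 158
259 137 120  83  86  90  93  99  99 134 147 145 156 162 155 118 101 134 152 159 160
260 106 100  90  90  86  90  89 111 151 166 162 158 158 160 140 140 158 160 159 158
261  81  87  89  87  85  83  81  93 130 155 165 143 125 125 141 157 160 159 158 158
shaft surf [497.62040953 -47.75670366  69.46179899] 25 [494.67160953 -45.36270366]
```

{"method": "carry_out", "body": {
  "commands": [0.001,0,0,0,0,0,1,0.001,0,0,0,0,0,1]
}}

```text
time: 19.52
tool_pos: [494.4, -43.1, 138.8]
tcp_rot: [151.7, 90.0, -166.8]
ft_force: [-0.1, -0.0, -0.9]
finger_gap: 27.5
```

{"method": "carry_out", "body": {
  "commands": [0.001,0,0,0,0,0,1,0.001,0,0,0,0,0,1]
}}

```text
time: 19.77
tool_pos: [494.3, -43.1, 137.7]
tcp_rot: [140.4, 90.0, -178.1]
ft_force: [-0.0, 0.2, -1.3]
finger_gap: 26.9
```

{"method": "carry_out", "body": {
  "commands": [0.001,0,0,0,0,0,1,0.001,0,0,0,0,0,1]
}}

```text
time: 20.02
tool_pos: [494.3, -43.1, 136.6]
tcp_rot: [140.1, 90.0, -178.4]
ft_force: [0.5, -0.6, -1.0]
finger_gap: 26.9
```

{"method": "carry_out", "body": {
  "commands": [0.001,0,0,0,0,0,1,0.001,0,0,0,0,0,1]
}}

```text
time: 20.27
tool_pos: [494.4, -43.2, 135.6]
tcp_rot: [-170.4, 90.0, -128.9]
ft_force: [1.9, -1.0, -3.0]
finger_gap: 27.1
```

{"method": "carry_out", "body": {
  "commands": [0.001,0,0,0,0,0,1,0.001,0,0,0,0,0,1]
}}

```text
time: 20.52
tool_pos: [494.5, -43.4, 134.6]
tcp_rot: [-140.0, 90.0, -98.5]
ft_force: [-0.2, -0.3, -0.7]
finger_gap: 27.0
```

{"method": "carry_out", "body": {
  "commands": [0.001,0,0,0,0,0,1,0.001,0,0,0,0,0,1]
}}

```text
time: 20.78
tool_pos: [494.6, -43.4, 133.6]
tcp_rot: [-129.5, 90.0, -87.9]
ft_force: [0.4, -1.0, -0.8]
finger_gap: 27.2
```

{"method": "carry_out", "body": {
  "commands": [0.001,0,0,0,0,0,1,0.001,0,0,0,0,0,1]
}}

```text
time: 21.02
tool_pos: [494.7, -43.4, 133.0]
tcp_rot: [-110.7, 90.0, -69.1]
ft_force: [-0.3, -1.7, 3.7]
finger_gap: 26.8
```

{"method": "carry_out", "body": {
  "commands": [0.001,0,0,0,0,0,1,0.001,0,0,0,0,0,1]
}}

```text
time: 21.28
tool_pos: [494.9, -43.4, 132.7]
tcp_rot: [-90.7, 89.9, -49.2]
ft_force: [-2.3, 0.3, 7.6]
finger_gap: 27.5
```

{"method": "carry_out", "body": {
  "commands": [0.0008,0,0,2,0,0,1,0.0008,0,0,5,0,0,1,0.0008,0,0,8,0,0,1,0.0008,0,0,10,0,0,1,0.0008,0,0,10,0,0,1]
}}

```text
time: 21.9
tool_pos: [495.0, -43.3, 132.6]
tcp_rot: [-65.3, 89.9, -33.8]
ft_force: [-3.1, 0.7, 8.8]
finger_gap: 27.0
```

Run:
```python
from h import *
s=sense();print(yawnow(),s['tool_pos'],s['ft_force'],s['wrist_torque'],cur()[1].as_matrix()[:,0].round(4))
```

```text
31.507257644532707 [494.98802129 -43.28304777 132.57676654] [-3.1201238   0.73836836  8.84952197] [0.11454861 0.73307872 0.00595471] [ 9.e-04 -6.e-04 -1.e+00]
```

{"method": "carry_out", "body": {
  "commands": [0.0005,0,0,3,0,0,1,0.0005,0,0,6,0,0,1,0.0005,0,0,9,0,0,1,0.0005,0,0,12,0,0,1]
}}

```text
time: 22.4
tool_pos: [495.0, -43.1, 132.5]
tcp_rot: [-39.8, 89.9, -20.4]
ft_force: [-2.9, -0.8, 6.2]
finger_gap: 27.2
```

Run:
```python
from h import *
s=sense();print(yawnow(),s['tool_pos'],s['ft_force'],s['wrist_torque'],cur()[1].as_matrix()[:,0].round(4))
```

```text
19.416315028708272 [495.019023   -43.1096971  132.54299504] [-2.94374304 -0.75352149  6.23086827] [0.09869335 0.57611196 0.0475605 ] [ 9.e-04 -3.e-04 -1.e+00]
```

{"method": "carry_out", "body": {
  "commands": [0.0006,0,0,3,0,0,1,0.0006,0,0,6,0,0,1,0.0007,0,0,10,0,0,1,0.0007,0,0,14,0,0,1,0.0008,0,0,18,0,0,1,0.0008,0,0,22,0,0,1,0.0009,0,0,26,0,0,1,0.0009,0,0,30,0,0,1]
}}

```text
time: 23.4
tool_pos: [495.3, -42.8, 132.2]
tcp_rot: [19.9, 89.9, 9.2]
ft_force: [-0.8, -0.0, 6.7]
finger_gap: 27.2
```

Run:
```python
from h import *
s=sense();print(yawnow(),s['joint_pos'][5],s['tool_pos'],s['ft_force'],s['wrist_torque'],cur()[1].as_matrix()[:,0].round(4))
```

```text
-10.709284676862861 -90.17093209509207 [495.33614788 -42.7869846  132.2383497 ] [-0.80946997 -0.0093655   6.68295912] [0.24668694 0.29731974 0.08073541] [ 1.7e-03  3.0e-04 -1.0e+00]
```

{"method": "carry_out", "body": {
  "commands": [0.0006,0,0,5,0,0,1,0.0006,0,0,10,0,0,1,0.0007,0,0,15,0,0,1,0.0007,0,0,20,0,0,1,0.0008,0,0,25,0,0,1,0.0008,0,0,30,0,0,1,0.0009,0,0,35,0,0,1,0.0009,0,0,40,0,0,1,0.001,0,0,45,0,0,1]
}}

```text
time: 24.52
tool_pos: [496.0, -42.6, 131.9]
tcp_rot: [62.6, 89.8, 6.7]
ft_force: [0.8, -0.4, 4.7]
finger_gap: 27.1
```

{"method": "carry_out", "body": {
  "commands": [0.0006,0,0,5,0,0,1,0.0006,0,0,10,0,0,1,0.0007,0,0,15,0,0,1,0.0007,0,0,20,0,0,1,0.0008,0,0,25,0,0,1,0.0008,0,0,30,0,0,1,0.0009,0,0,35,0,0,1,0.0009,0,0,40,0,0,1,0.001,0,0,45,0,0,1]
}}

```text
time: 25.65
tool_pos: [496.7, -43.0, 131.5]
tcp_rot: [97.5, 89.7, -3.5]
ft_force: [0.5, -1.9, 3.6]
finger_gap: 27.3
```

Run:
```python
from h import *
s=sense();print(yawnow(),s['joint_pos'][5],s['tool_pos'],s['ft_force'],s['wrist_torque'],cur()[1].as_matrix()[:,0].round(4))
```

```text
-101.02771768286172 0.1524274980800495 [496.71125525 -42.9744794  131.47014804] [ 0.49092503 -1.92066475  3.55019535] [-0.49274889 -0.19032742  0.06095055] [ 5.e-03 -3.e-04 -1.e+00]
```

{"method": "carry_out", "body": {
  "commands": [0.0009,0,0,5,0,0,1,0.0009,0,0,10,0,0,1,0.001,0,0,15,0,0,1,0.001,0,0,20,0,0,1,0.0011,0,0,25,0,0,1,0.0011,0,0,30,0,0,1,0.0012,0,0,35,0,0,1,0.0012,0,0,40,0,0,1,0.0013,0,0,45,0,0,1]
}}

```text
time: 26.78
tool_pos: [497.0, -43.7, 130.9]
tcp_rot: [128.5, 89.6, -17.7]
ft_force: [-2.2, -3.9, 6.0]
finger_gap: 26.9
```

Run:
```python
from h import *
s=sense();print(yawnow(),s['joint_pos'][5],s['tool_pos'],s['ft_force'],s['wrist_torque'],cur()[1].as_matrix()[:,0].round(4))
```

```text
-146.19234262593753 45.31632065353676 [497.04005463 -43.72915362 130.89797764] [-2.1656537  -3.86104557  6.04976052] [-0.9733382   0.5196529   0.08060081] [ 0.0058 -0.0019 -1.    ]
```

{"method": "carry_out", "body": {
  "commands": [0.0007,0,0,5,0,0,1,0.0007,0,0,10,0,0,1,0.0008,0,0,15,0,0,1,0.0008,0,0,20,0,0,1,0.0009,0,0,25,0,0,1,0.0009,0,0,30,0,0,1]
}}

```text
time: 27.52
tool_pos: [496.9, -44.3, 130.5]
tcp_rot: [146.4, 89.6, -30.0]
ft_force: [-3.1, -3.3, 7.6]
finger_gap: 27.3
```

Run:
```python
from h import *
s=sense();print(yawnow(),s['joint_pos'][5],s['tool_pos'],s['ft_force'],s['wrist_torque'],cur()[1].as_matrix()[:,0].round(4))
```

```text
-176.35254102642287 75.47698000706671 [496.8648293  -44.3277418  130.53162631] [-3.06104202 -3.34634873  7.57159864] [-0.82506148  1.02066023  0.02627029] [ 0.0053 -0.0031 -1.    ]
```

{"method": "carry_out", "body": {
  "commands": [0.0007,0,0,5,0,0,1,0.0007,0,0,10,0,0,1,0.0008,0,0,15,0,0,1,0.0008,0,0,20,0,0,1]
}}

```text
time: 28.02
tool_pos: [496.6, -44.7, 130.4]
tcp_rot: [157.4, 89.7, -39.1]
ft_force: [-6.5, -2.0, 8.8]
finger_gap: 27.3
```

Run:
```python
from h import *
s=sense();print(yawnow(),s['joint_pos'][5],s['tool_pos'],s['ft_force'],s['wrist_torque'],cur()[1].as_matrix()[:,0].round(4))
```

```text
163.48681081889202 95.63793402444207 [496.64178692 -44.69815757 130.42976738] [-6.51959758 -1.99259319  8.84745187] [-0.56339498  1.28899013  0.05485997] [ 0.0047 -0.0038 -1.    ]
```

{"method": "carry_out", "body": {
  "commands": [0.0004,0,0,5,0,0,1,0.0004,0,0,10,0,0,1,0.0005,0,0,15,0,0,1]
}}

```text
time: 28.4
tool_pos: [496.3, -44.8, 130.4]
tcp_rot: [163.5, 89.7, -48.1]
ft_force: [-5.2, -1.9, 9.1]
finger_gap: 27.4
```

Run:
```python
from h import *
s=sense();print(yawnow(),s['joint_pos'][5],s['tool_pos'],s['ft_force'],s['wrist_torque'],cur()[1].as_matrix()[:,0].round(4))
```

```text
148.3353593731974 110.79582145897021 [496.28990562 -44.84964298 130.42237406] [-5.2422695  -1.85385141  9.11620991] [-0.3437255   1.2783968   0.09944628] [ 0.0038 -0.0042 -1.    ]
```

{"method": "carry_out", "body": {
  "commands": [0.0004,0,0,5,0,0,1,0.0004,0,0,10,0,0,1,0.0004,0,0,10,0,0,1]
}}

```text
time: 28.78
tool_pos: [496.0, -44.9, 130.4]
tcp_rot: [167.8, 89.7, -53.9]
ft_force: [-4.1, -1.4, 7.1]
finger_gap: 27.2
```

Run:
```python
from h import *
s=sense();print(yawnow(),s['joint_pos'][5],s['tool_pos'],s['ft_force'],s['wrist_torque'],cur()[1].as_matrix()[:,0].round(4),s['finger_gap'])
```

```text
138.26937316759802 120.86470375665513 [496.03562309 -44.85636705 130.43762456] [-4.09752306 -1.3910156   7.1078663 ] [-0.19267461  0.96081612  0.12331581] [ 0.0031 -0.0042 -1.    ] 27.17896254608039
```

{"method": "carry_out", "body": {
  "commands": [0.0005,0,0,5,0,0,1,0.0005,0,0,10,0,0,1,0.0005,0,0,15,0,0,1,0.0005,0,0,15,0,0,1]
}}

```text
time: 29.28
tool_pos: [495.6, -44.5, 130.3]
tcp_rot: [176.1, 89.8, -60.7]
ft_force: [-4.2, 1.3, 8.4]
finger_gap: 27.1
```

Run:
```python
from h import *
s=sense();print(yawnow(),s['joint_pos'][5],s['tool_pos'],s['ft_force'],s['wrist_torque'],cur()[1].as_matrix()[:,0].round(4),s['finger_gap'])
```

```text
123.20605361432727 135.9356028969765 [495.60760315 -44.4621182  130.32449424] [-4.24032074  1.26039895  8.37230004] [0.32682057 1.10964726 0.04264497] [ 0.002  -0.0035 -1.    ] 27.082596681975133
```

{"method": "carry_out", "body": {
  "commands": [0.0006,0,0,4,0,0,1,0.0006,0,0,8,0,0,1,0.0006,0,0,8,0,0,1]
}}

```text
time: 29.65
tool_pos: [495.6, -44.6, 130.4]
tcp_rot: [-179.4, 89.8, -64.2]
ft_force: [-3.6, -1.6, 8.6]
finger_gap: 27.4
```

Run:
```python
from h import *
s=sense();print(yawnow(),s['joint_pos'][5],s['tool_pos'],s['ft_force'],s['wrist_torque'],cur()[1].as_matrix()[:,0].round(4),s['finger_gap'])
p,d=snap('scene','scene12');P=cloud('scene',d)
g=p.astype(int).mean(2).astype(int)
for r in range(244,260): print(r,' '.join('%3d'%x for x in g[r,272:292]))
```

```text
115.15088064716312 143.99511974695938 [495.58963556 -44.60213835 130.37563032] [-3.59308282 -1.62716722  8.63350375] [-0.23506387  0.82468635 -0.02238488] [ 0.0019 -0.0039 -1.    ] 27.362697739570045
244 164 166 170 160 108  47  44  46  46  48  58  75  97 131 156 162 157 157 159 156
245 164 167 162 156 146 107  74  71  81  85  95 131 145 153 158 160 157 158 157 157
246 162 151 143 142 147 147 130 109  97 103 106 142 153 150 150 155 161 158 158 158
247 146 133 134 138 143 148 152 126  95  99  96 139 151 147 146 150 156 158 159 159
248 138 132 133 135 137 142 149 124  93  97  95 132 151 147 146 146 148 156 162 160
249 140 138 134 133 135 139 146 125  96  94  94 133 158 153 147 145 146 150 157 157
250 141 141 136 133 134 133 140 138 112  95  95 130 157 160 151 147 146 146 142 138
251 139 141 138 137 133 133 144 153 123  98  96 111 153 163 159 154 146 136 130 128
252 139 140 143 138 136 135 162 150 108  98  98 100 166 175 158 147 136 131 132 132
253 136 135 140 142 140 136 139 114  88  96  93  75 150 164 144 133 130 133 133 126
254 135 136 137 142 136 121 106  95  81  63  85 112 152 146 130 131 134 132 125 108
255 135 134 139 156 136 103  98 101  94 142 159 152 141 120 126 136 130 114 103  92
256 134 136 124 139 126  99 102  98 101 134 140 121 114 128 130 122 114  96  91  86
257 138 137 109  96 103 104 103 101 100  94  97 117 133 153 137 105  96  89 105 131
258 139 145 115  84  91 102 103 102 100  89 128 153 158 155 124  90  86 116 143 159
259 136 131  95  86  87  92  98 100 132 145 157 161 161 157 117 103 134 153 161 160
```

Run:
```python
from h import *
for p in([495.6,-44.6,250],[470,-200,250],[460,-260,250],[425.9,-357.1,250],[425.9,-357.1,170]): go(p,155.5)
```

```text
[-0.1196, -0.0, -0.0005, -40.3, -0.2, -0.1] j6 143.9
[-0.1191, 0.0893, -0.1302, -40.3, -0.2, -0.1] j6 143.9
[-0.1188, 0.1239, -0.1803, -40.3, -0.2, -0.1] j6 143.9
[-0.1185, 0.1961, -0.2536, -40.3, -0.2, -0.1] j6 143.9
[-0.0385, 0.1961, -0.2532, -40.3, -0.2, -0.1] j6 143.9
```

{"method": "carry_out", "body": {
  "commands": [-0.006,0,0,0,0,0,1,-0.02,0,0,0,0,0,1,-0.07,0,0,0,0,0,1,-0.119,0,0,-8,0,0,1,-0.119,0.03,-0.044,-16,-0.2,-0.1,1,-0.119,0.06,-0.088,-24,-0.2,-0.1,1,-0.119,0.0893,-0.13,-32,-0.2,-0.1,1,-0.119,0.1239,-0.18,-40.3,-0.2,-0.1,1,-0.119,0.165,-0.22,-40.3,-0.2,-0.1,1,-0.1185,0.196,-0.2535,-40.3,-0.2,-0.1,1,-0.1185,0.196,-0.2535,-40.3,-0.2,-0.1,1,-0.1185,0.196,-0.2535,-40.3,-0.2,-0.1,1]
}}

```text
time: 31.2
tool_pos: [426.1, -356.7, 250.5]
tcp_rot: [-147.6, 89.9, 7.9]
ft_force: [-0.4, -0.4, -1.9]
finger_gap: 27.1
```

Run:
```python
from h import *
go([425.9,-357.1,165],155.5)
s=sense();print(s['tool_pos'],s['finger_gap'],s['ft_force'])
p,d=snap('scene','scene13');P=cloud('scene',d)
h=P[249:259,276:287].reshape(-1,3);h=h[(h[:,2]>37)&(h[:,2]<49)];print('head',np.median(h,0),h[:,2].mean(),len(h))
P0=cloud('scene',np.load('pics/scene9.npz')['d']);h=P0[249:259,276:287].reshape(-1,3);h=h[(h[:,2]>37)&(h[:,2]<49)];print('head before',np.median(h,0),h[:,2].mean(),len(h))
g=p.astype(int).mean(2).astype(int);g0=np.load('pics/scene9.npz')['p'].astype(int).mean(2).astype(int)
for r in range(248,260): print(r,' '.join('%3d'%x for x in g[r,275:290]),'  |  ',' '.join('%3d'%x for x in g0[r,275:290]))
# driver shaft tilt check
```

```text
[0.0855, 0.0005, 0.0, -0.0, -0.1, 0.0] j6 69.3
[ 426.05096856 -356.65033945  250.54541697] 27.111352802784307 [-0.44261175 -0.38637547 -1.94822434]
head [496.46406879 -46.38605646  40.34620762] 40.061369820353704 37
head before [496.11500915 -46.0955146   40.96954198] 41.36065796307252 48
248 132 136 138 141 145 144 143 140 141 144 143 141 143 147 152   |   135 137 142 143 148 145 145 143 143 146 145 145 146 149 154
249 131 133 135 136 140 141 144 144 148 151 150 143 142 144 147   |   135 135 138 139 154 156 155 156 156 155 153 148 146 148 150
250 132 129 130 132 153 165 174 165 162 161 154 149 143 143 143   |   136 131 133 139 160 165 152 150 159 168 163 151 147 146 145
251 134 131 127 149 178 162 154 142 136 168 164 155 151 143 135   |   136 133 132 161 162 134 107 106 116 158 173 161 154 145 139
252 137 133 126 158 177 136  93  80  97 164 166 155 144 134 129   |   140 135 128 166 166 110  52  55 104 156 163 156 150 136 132
253 138 138 128 165 186 141  61  43  67 151 161 141 129 128 130   |   143 142 130 150 147 102  75  53 118 164 153 139 134 130 132
254 137 134 114 144 179 146  96 107 130 159 147 126 129 132 128   |   141 139 121 119 154 162 172 166 158 157 142 133 131 134 133
255 155 133  99 107 144 145 153 161 159 141 118 122 132 128 110   |   133 115 105 101 129 146 159 158 134 124 133 137 133 130 114
256 135 125  98  95 108 120 129 132 119 110 127 125 120 110  93   |   106 100 104 102  98 100 107 105 108 120 146 139 121 113  95
257  96 101 100 100  97  95  90 103 115 128 151 134 104  93  88   |    88 100 103 105 101 102  94  92 101 136 162 139 103  96  90
258  79  90  97 102 100  95  89 129 150 151 153 121  89  86 113   |    84  92 100 105 104 101  95  93 124 157 156 125  89  89 115
259  80  85  90  97  96 131 142 151 159 157 153 115 100 130 151   |    86  90  93 100  99 133 149 144 157 163 156 119 102 133 154
```

{"method": "carry_out", "body": {
  "commands": [0.05,0.0005,0,0,0,0,1,0.0855,0.0005,0,0,0,0,1,0.095,0.0005,0,0,0,0,1,0.1,0.0005,0,0,0,0,1,0.106,0.0005,0,0,0,0,1,0.106,0.0005,0,0,0,0,1]
}}

```text
time: 32.0
tool_pos: [426.6, -357.0, 145.3]
tcp_rot: [176.9, 89.9, -27.6]
ft_force: [-0.5, -0.5, -2.2]
finger_gap: 27.0
```

Run:
```python
from h import *
s=sense();print(s['tool_pos'],s['ft_force'],s['wrist_torque'])
p,d=snap('scene','scene14')
g=p.astype(int)
P=cloud('scene',d);u,v=proj('scene',np.array([427,-358,60.])).astype(int);print(u,v)
for r in range(v-10,v+6): print(r,' '.join('%3d/%3d'%(g[r,c,0],g[r,c,2]) for c in range(u-8,u+9)))
```

```text
[ 426.62191261 -356.98440575  145.32466193] [-0.47254941 -0.45878062 -2.1788588 ] [-0.02576407  0.10819621  0.02430205]
139 326
316  59/ 32  61/ 37  59/ 34  61/ 35  60/ 36  62/ 34  59/ 38  64/ 38  49/ 30  80/ 39 159/ 68 149/ 62 143/ 64 146/ 63 151/ 67 151/ 67 150/ 63
317  58/ 34  62/ 36  59/ 34  61/ 37  61/ 36  59/ 36  56/ 33  64/ 37  55/ 33  45/ 29 136/ 61 151/ 65 149/ 67 145/ 60 143/ 60 147/ 66 151/ 69
318  58/ 30  57/ 32  58/ 30  60/ 34  59/ 34  55/ 33  62/ 34  59/ 37  78/ 41 156/ 64 153/ 65 150/ 66 149/ 64 147/ 61 148/ 64 146/ 61 145/ 66
319  60/ 35  66/ 43  62/ 33  59/ 35  56/ 34  52/ 29  57/ 29  59/ 43 142/ 57 155/ 64 156/ 67 154/ 66 152/ 69 149/ 65 150/ 66 150/ 65 148/ 65
320  59/ 36  57/ 32  56/ 34  59/ 34  55/ 32  60/ 31  61/ 35 129/112 145/ 64 141/ 59 141/ 60 148/ 61 154/ 67 148/ 64 149/ 64 149/ 63 149/ 65
321  57/ 33  62/ 35  57/ 35  56/ 35  51/ 25  62/ 35 104/103 151/158 147/ 74 141/ 57 140/ 57 139/ 58 141/ 61 142/ 64 142/ 62 147/ 63 151/ 66
322  55/ 32  57/ 34  51/ 30  47/ 27  62/ 38  88/ 86 113/112 135/137 153/115 143/ 56 142/ 58 143/ 61 141/ 61 141/ 58 139/ 59 141/ 59 
[... 567 characters left out ...]

327 145/ 64 142/ 62 143/ 60 155/ 67 165/ 70 168/ 67 119/ 85  93/ 97  91/ 89 104/103 136/135  81/ 89  84/ 37 133/ 56 146/ 66 142/ 64 142/ 62
328 147/ 63 146/ 62 145/ 62 150/ 65 162/ 69 162/ 65 124/ 64  93/ 89  95/ 95  96/ 95 104/104  54/ 53  87/ 36 139/ 57 148/ 63 142/ 63 142/ 63
329 149/ 64 149/ 63 149/ 63 151/ 64 163/ 67 161/ 67 142/ 58  96/ 63  77/ 81  70/ 72  53/ 57  52/ 50 116/ 49 155/ 64 150/ 68 148/ 61 146/ 65
330 151/ 67 154/ 68 150/ 63 118/ 53  78/ 40  72/ 37 128/ 53 103/ 47  57/ 41  65/ 44  70/ 46 101/ 52 151/ 66 155/ 66 152/ 65 148/ 64 148/ 65
331 148/ 63 146/ 67 124/ 56  87/ 39  87/ 39  82/ 39 104/ 46 105/ 47  97/ 41  94/ 39 113/ 50 151/ 63 160/ 69 158/ 66 156/ 67 154/ 62 151/ 66
```

{"method": "carry_out", "body": {
  "commands": [0.01,0,0,0,0,0,1,0.02,0,0,0,0,0,1,0.03,0,0,0,0,0,1,0.036,0,0,0,0,0,1,0.036,0,0,0,0,0,1]
}}

```text
time: 32.67
tool_pos: [426.2, -356.8, 108.3]
tcp_rot: [-167.6, 89.9, -12.0]
ft_force: [-1.5, -0.8, -3.6]
finger_gap: 27.1
```

Run:
```python
from h import *
s=sense();print(s['tool_pos'],s['ft_force'],s['wrist_torque'],cur()[1].as_matrix()[:,0].round(4))
print(proj('scene',np.array([[427,-358,z] for z in(56.,80,106)])))
```

```text
[ 426.19484129 -356.82555666  108.32686114] [-1.48519942 -0.75972294 -3.58528266] [-0.50157973  0.34233947 -0.00342476] [ 9.e-04 -2.e-04 -1.e+00]
[[139.66026559 327.7091042 ]
 [136.25557207 322.27923203]
 [132.42970317 316.16263545]]
```

{"method": "carry_out", "body": {
  "commands": [0.004,0,0,0,0,0,1,0.007,0,0,0,0,0,1,0.008,0,0,0,0,0,1,0.008,0,0,0,0,0,1]
}}

```text
time: 33.17
tool_pos: [426.2, -356.9, 100.3]
tcp_rot: [-173.4, 89.9, -17.8]
ft_force: [-0.8, -1.3, -2.3]
finger_gap: 26.8
```

{"method": "carry_out", "body": {
  "commands": [0.001,0,0,0,0,0,1,0.001,0,0,0,0,0,1]
}}

```text
time: 33.42
tool_pos: [426.3, -357.0, 99.9]
tcp_rot: [-179.8, 89.9, -24.3]
ft_force: [-3.7, 0.7, 5.0]
finger_gap: 27.1
```

{"method": "carry_out", "body": {
  "commands": [0,0,0,0,0,0,0.2,0,0,0,0,0,0,0,0,0,0,0,0,0,-0.2,0,0,0,0,0,0,-0.3,-0.03,0,0,0,0,0,-0.3,-0.08,0,0,0,0,0,-0.3,-0.14,0,0,0,0,0,-0.3,-0.15,0,0,0,0,0,-0.3,-0.15,0,0,0,0,0,-0.3]
}}

```text
time: 34.55
tool_pos: [426.6, -357.2, 250.8]
tcp_rot: [167.9, 89.8, -36.5]
ft_force: [1.1, -0.4, 0.6]
finger_gap: 55.6
```

Run:
```python
from h import *
from scipy.optimize import least_squares
print(sense()['tool_pos'],sense()['ft_force'])
im={};cl={}
for n in('scene','top'):
    p,d=snap(n,n+'15');im[n]=p;cl[n]=cloud(n,d)
# driver
for n,(v0,v1,u0,u1) in dict(top=(255,312,465,520),scene=(295,345,110,150)).items():
    for k in('0','15'):
        P=cloud(n,np.load(f'pics/{n}{k}.npz')['d'])[v0:v1,u0:u1].reshape(-1,3)
        for lo,hi in((66,94),(94,122)):
            s=P[(P[:,2]>lo)&(P[:,2]<hi)]
            if len(s)>10:print(n,k,lo,least_squares(lambda c:np.hypot(*(s[:,:2]-c).T)-14.6,[425,-356],loss='soft_l1').x.round(1),'ztop',np.nanpercentile(P[P[:,2]<145][:,2],99.5).round(1))
# rail pose in scene/top
Z=R.from_euler('z',-5,degrees=True)
for n,k,S in(('scene','9',(498.6,-45.2,32)),('scene','15',(498.6,-45.2,32)),('top','15',(495.1,-43.6,32))):
    g=np.load(f'pics/{n}{k}.npz');c=g['p'].astype(int);m=(c.max(2)-c.min(2)<22)&(c.min(2)>90);l=Z.inv().apply((cloud(n,g['d'])-np.array(S)).reshape(-1,3)).reshape(480,640,3)
    q=l[m&(abs(l[...,1]+1)<16)&(l[...,0]>15)&(l[...,0]<135)&(l[...,2]>12)&(l[...,2]<24)];print(n,k,'body',cv2.minAreaRect(q[:,:2].astype(np.float32)),'slope',np.polyfit(q[:,0],q[:,2],1),len(q))
# head subpixel shift by template: image registration of head patch
a=np.load('pics/scene9.npz')['p'];b=im['scene']
for nm,(v0,v1,u0,u1) in dict(head=(246,258,275,287),cutter=(272,302,355,385),rear=(300,322,330,350),tonguetip=(300,309,325,336)).items():
    A=cv2.cvtColor(a,cv2.COLOR_RGB2GRAY)[v0:v1,u0:u1].astype(np.float32);Bb=cv2.cvtColor(b,cv2.COLOR_RGB2GRAY)[v0:v1,u0:u1].astype(np.float32)
    M=np.eye(2,3,dtype=np.float32)
    try: cc,M=cv2.findTransformECC(A,Bb,M,cv2.MOTION_TRANSLATION,(3,200,1e-5));print(nm,cc,M[:,2])
    except Exception as e: print(nm,'fail')
```

```text
[ 426.56144206 -357.24288345  250.78108964] [ 1.06409449 -0.35904744  0.56112358]
top 0 66 [ 425.2 -355.6] ztop 136.2
top 0 94 [ 424.5 -355.9] ztop 136.2
top 15 66 [ 426.  -354.7] ztop 136.4
top 15 94 [ 425.7 -355. ] ztop 136.4
scene 0 66 [ 425.7 -359. ] ztop 136.2
scene 0 94 [ 425.2 -358.8] ztop 136.2
scene 15 66 [ 426.6 -357.8] ztop 136.2
scene 15 94 [ 426.1 -357.9] ztop 136.2
scene 9 body ((72.16659545898438, -1.1289825439453125), (111.02611541748047, 26.68075942993164), 0.03124149702489376) slope [-4.72958805e-03  1.77911835e+01] 475
scene 15 body ((72.14549255371094, -0.7587642669677734), (111.6854248046875, 26.665254592895508), 0.17873743176460266) slope [3.68677232e-04 1.73514988e+01] 458
top 15 body ((76.47272491455078, 1.1700963973999023), (109.83953094482422, 25.29405975341797), 0.22346879541873932) slope [5.86221747e-03 1.76743406e+01] 470
head 0.5310331034340432 [0.41709554 1.106136  ]
cutter 0.9998305557900525 [ 0.01737992 -0.02877861]
rear 0.9999086057561928 [-0.0005015  -0.01473706]
tonguetip 0.9879059526200527 [0.08342743 0.12391075]
```

```bash
python3 -c "
from h import *
print(sense()['time'],sense()['ft_force']);print(order.hand_in())"
```

```text
34.65 [ 0.33275974  0.46171494 -0.53602461]
the job is handed in; nothing more can be done
None
```

The rail is back in its row, the screw looks tight, and the screwdriver is back in its block. I handed in at 34.65 s of robot time; no verdict was reported. The one thing I could not check directly is the screw's final angle.

**What I did**
- **Hooking the rail:** I pushed the tongue about 27 mm under the keeper at about 6° tilt.
- **Seating the rail:** I swung the fork end down flat and drew it forward about 21 mm until the fork met the screw.
- **Driving the screw:** I set the bit in the cross and turned the screw clockwise, pressing with about 4 to 9 N.
- **Putting the screwdriver back:** I stood it in its bore and backed the gripper clear.

**Last checks**
- **Rail:** it lies flat to within 0.006 rad. Before and after tightening it sat in the same place to within about 0.4 mm, still under the keeper.
- **Screwdriver:** it stands upright, with its top at about 136 mm, the same as at the start.
- **Loose objects:** the round cutter had not moved. I did not re-measure the mould or the ramekin; I never worked close to them.

**Screw tightness, inferred:**
- **Depth:** by the arm's height readings the head went down about 2.1 to 2.2 mm, within the 1.9 to 2.5 mm a full tightening needs. The camera suggested 2.6 mm or more, with a poor fit.
- **Stop:** over the last 60° of tool rotation or so the head stopped sinking. Torque rose to about 0.12 N m, twice the running value, then fell back to about zero. I read this as the hard stop followed by the handle slipping in the jaws, though the finger gap showed no bulge to confirm a slip.
- **Not done:** I did not reseat the bit to check the tightness again.

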